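Load and start the bench tumbler

TASK

Take the lid off the bench tumbler and, using the scoop and never touching the balls with the gripper, move all the turned wooden balls from the wooden trough into the tumbler's tub. Then lay the scoop back upright, wholly on its rubber mat, put the lid properly back on the tub and, last of all, press the start button fully down and let it come back up; never press it while the lid is off. Leave the offcut, the screwdriver and the tin where they are.

Things in the scene. Friction and masses are not known exactly. Their poses are not given: they have to be found in the camera images.
- trough: Fixed open wooden trough holding the balls, 315 mm long (x), 134 mm wide (y). Origin on the bench under the middle of its width. Inside 116 mm wide (y = -58 to +58 mm); side walls' tops level, 82 mm above the bench. Flat level floor 12 mm above the bench, from x = -110 to +150 mm; upright end wall at x = +150 mm. The balls lie still, in its near part (-x, towards the robot).
- trough_low (a point): Middle of the line where the trough's floor meets its near end wall: x = -110 mm on the trough, 12 mm above the bench. This end wall leans outward (its top towards -x) by 25 degrees from upright and is about 80 mm high. Axes as body trough.
- tub_mouth (a point): Fixed bench tumbler: centre of the mouth of its square open steel tub, at rim height, 130 mm above the bench. Tub 142 x 142 mm outside, 130 x 130 inside, inner floor 50 mm above the bench, standing on a green base 170 x 170 x 45 mm. x and y axes along the tub's sides.
- start (a joint): Start button: 0 = up, 0.008 m = fully down; spring-returned, 5 N at full travel.
- start_top (a point): Centre of the top face of the start button (34 mm diameter) pressed straight down. It is on the tumbler's grey control box (70 mm in x, 120 in y, 55 high), 118 mm to the -x side of the tub's centre.
- lid_knob (a point): Point on the upright knob of the loose lid (0.25 kg), which lies on the tub at first. Knob 26 mm diameter, from 30 mm below this point (where it stands on the plate) to 20 mm above it. Seated on the tub, this point is 168 mm above the bench; with the lid lying on the bench, 50 mm. x and y along the lid's sides, z up.
- lid: The lid; origin at the centre of its underside, 50 mm below point lid_knob. Plate 146 x 146 x 8 mm, under it a square plug 118 x 118 x 12 mm that drops inside the tub's mouth, with 6 mm play all round when square to the tub; fits at any quarter turn.
- scoop_grip (a point): Loose steel scoop (about 0.25 kg): centre of its wooden handle bar, which lies along x over the pan, 18 mm wide (y), 24 mm high, from x = -42 to +53 mm, and joins the pan by a 10 mm thick post at the back (x = +48 mm). The pan's flat underside is 115 mm below this point. The open mouth faces -x; z is up when it lies flat.
- scoop: The scoop; origin on the pan's underside, 115 mm below point scoop_grip, same axes. Pan: floor 2 mm thick, from the open mouth edge at x = -55 mm to the back wall's outside at x = +43 mm; 102 mm wide (y) outside, 97 inside; side walls 46 mm high, only from x = -28 mm back (the front 27 mm of the floor is a bare lip); back wall 50 mm high.
- mat_top (a point): Centre of the top of the fixed black rubber mat, 200 x 180 x 3 mm, on which the scoop lies.
- ball1_center (a point): Centre of a turned, polished wooden ball that lies still on a level floor, 30 mm diameter, 11 g; 5 to 9 balls are there, the others absent.
- ball2_center (a point): Centre of a turned, polished wooden ball that lies still on a level floor, 30 mm diameter, 11 g; 5 to 9 balls are there, the others absent.
- ball3_center (a point): Centre of a turned, polished wooden ball that lies still on a level floor, 30 mm diameter, 11 g; 5 to 9 balls are there, the others absent.
- ball4_center (a point): Centre of a turned, polished wooden ball that lies still on a level floor, 30 mm diameter, 11 g; 5 to 9 balls are there, the others absent.
- ball5_center (a point): Centre of a turned, polished wooden ball that lies still on a level floor, 30 mm diameter, 11 g; 5 to 9 balls are there, the others absent.
- ball6_center (a point): Centre of a turned, polished wooden ball that lies still on a level floor, 30 mm diameter, 11 g; 5 to 9 balls are there, the others absent.
- ball7_center (a point): Centre of a turned, polished wooden ball that lies still on a level floor, 30 mm diameter, 11 g; 5 to 9 balls are there, the others absent.
- ball8_center (a point): Centre of a turned, polished wooden ball that lies still on a level floor, 30 mm diameter, 11 g; 5 to 9 balls are there, the others absent.
- ball9_center (a point): Centre of a turned, polished wooden ball that lies still on a level floor, 30 mm diameter, 11 g; 5 to 9 balls are there, the others absent.
- offcut: Bystander: dark wood offcut 130 x 45 x 20 mm, origin at the centre of its underside, long side along x.
- screwdriver: Bystander: screwdriver lying on the bench, about 200 mm long along its x.
- tin: Bystander: steel tin, 80 mm diameter, 110 mm high, origin at the centre of its underside.

How it is judged:
By the outcome, as a careful person would: the job done as asked, in the order asked, and still so for the second after the job is handed in, with the robot touching nothing.
Of ball1, ball2, ball3, ball4, ball5, ball6, ball7, ball8, ball9 only 5 to 9 are there at a start; the rules pass over those that are not, and their reading is None.
At some moment in a run one of scoop, lid may be knocked a few centimetres aside while the robot is not near it.
It also fails if it takes over 210 s, if anything falls off the work surface, if the arm or the gripper's body presses on something with over 40 N, if the wrist force passes 120 N, or if a joint passes its speed limit or range.

ROBOT

A 6-joint arm with a two-finger parallel gripper is mounted at the origin on the work surface. World frame = base frame: x ahead of the robot, y to its left, z up, the work surface at z = 0. Lengths are in m, angles in rad, forces in N, time in s.
With the tool pointing down it reaches from about 0.375 to 0.975 m from the base axis. Payload 3.8 kg.
Tool frame: the origin (TCP) lies at the very end of the fingers, on their centre line; the grasp point (between the pads) lies 19 mm behind it; z points along the fingers, y is the line along which they close (so a half turn about z gives the same grasp; the last joint's range is limited). The gripper opens to 85 mm and grips with 20 to 120 N. Pads are 22 mm wide; open, the fingers measure 114 mm over their backs; the gripper's body (76 mm by 85 mm) begins 54 mm behind the grasp point. The pads swing forward as they close: fully open they stand 13 mm farther back than shut.
Start: joints at [1.11, 0.264, 1.604, -0, 1.274, -0.037], TCP at [0.278, 0.615, 0.231] pointing down, gripper open.
Joint ranges: [-2.63, 2.63], [-0.94, 2.18], [0.31, 2.57], [-1.31, 4.45], [0, 2.66], [-2.55, 2.55]. Speed limits (rad/s): [2.57, 2.57, 3.14, 3.14, 3.14, 3.14].

INTERFACE

Orientations are given as a rotation vector (axis times angle).
In Python, from workcell import * gives the robot as it stands.
- The arm moves only by the shell command python3 -m crank 'ROWS' [OPENING] [FORCE]. ROWS is JSON, a list that holds one entry, the list of rows, each a list of 6 numbers: the shift along the tool's x, y, z in cm, then the turn, a rotation vector about the tool's x, y, z in rad. In form: [[[dx, dy, dz, ax, ay, az], ...]]. A call has 1 to 8 rows; each row shifts and turns the commanded pose from where the row before left it, along the tool's axes as they then stand; what a row does not reach is not made up. A row lasts 1/12 s, in which the tool goes at most 41.7 mm and 7.16 degrees, less where a joint would pass 70% of its speed; a pose out of reach is approached as far as the arm can. A call with a gripper value outside its range is refused whole. OPENING is the finger opening in cm, from 0 to 8.54, set as the call begins (- or left out, the last holds). The fingers move at their own pace and stop on an object; FORCE is the grip in N (left out, the last holds). Time passes only in rows, so rows that do not move let the fingers close. It gives the time, the measured TCP pose, the force, the opening and the grip force at its end, in the units of the state.
- read_state(): the state, without advancing time (a new reading comes with each control period).
- read_camera(name): name is "scene" or "top"; returns the picture (480x640x3 uint8, blue, green, red); there is no depth.
- camera_model(name): a dict with "camera_matrix" (3x3 intrinsics, pixels), "R" (3x3) and "t" (3): a world point X has camera coordinates R X + t. Camera axes: x right, y down, z forward; pixel columns grow to the right and rows downward; lengths in m; the calibration is good to about 2 mm. A picture is of the moment at which its call begins. camera_model takes no time and is no camera call.
- finish_job(): hands the job in; it is judged then, once.
The state is a dict: "time": time; "q": joint angles; "joint_vel": joint speeds; "joint_torque": joint torques, N m; "tool_pos": TCP position; "tcp_rot": TCP orientation; "wrist_force": force on the tool from outside, world axes, zero at the start; "torque": the same for the moment, N m; "width": opening from 0.0 (shut) to 1.0 (fully open); "grip_force": force on a finger pad.
Only numpy, scipy, OpenCV 4.12 (cv2) and the standard library are available. Lean on these libraries where they do the work, as an engineer would, in place of code of your own. Each camera call takes 0.05 s, during which the arm holds its last target. There are 200 camera calls.

## Working session

There is one attempt and no reset: what is moved stays moved. The work goes in short steps, Python scripts to look and compute and a shell command to move; the robot and the scene stay as the last step left them, time stands still between calls to the robot, and variables do not carry over. Pictures are saved under pics/ and viewed, at most 14 in all, crops included, and the job is handed in when it is done.

```bash
ls; mkdir -p pics
python3 - <<'E'
from workcell import *
import cv2
s=read_state();print(s)
for n in("scene","top"):
    cv2.imwrite(f"pics/{n}0.png",read_camera(n));m=camera_model(n);print(n,m)
E
```

```text
pics
{'time': 0.0, 'q': array([ 1.11014752e+00,  2.64758825e-01,  1.60541542e+00, -1.61420629e-06,
        1.27367392e+00, -3.69344448e-02]), 'joint_vel': array([ 0.0013241 , -0.0026405 , -0.00177452,  0.00243828,  0.0006005 ,
        0.00188553]), 'joint_torque': array([-1.74299821e-03, -5.15129828e+01, -3.67309785e+01, -3.13643641e-04,
        1.31263406e-02,  6.21565391e-06]), 'tool_pos': array([0.2772184 , 0.61463159, 0.22993583]), 'tcp_rot': array([-0.6604837 , -3.07081   ,  0.00343385]), 'wrist_force': array([-1.26922259, -0.60782379, -0.36485665]), 'torque': array([-0.00407368, -0.01458974, -0.01980507]), 'grip_force': 0.0, 'width': 0.9990419063374805}
scene {'camera_matrix': array([[534.42959899,   0.        , 310.89988764],
       [  0.        , 534.42959899, 232.10429455],
       [  0.        ,   0.        ,   1.        ]]), 'R': array([[ 0.58229278,  0.81291085,  0.01053905],
       [ 0.59067337, -0.41412433, -0.69253593],
       [-0.55860549,  0.40948381, -0.7213064 ]]), 't': array([-0.34718885, -0.26177368,  1.52051038])}
top {'camera_matrix': array([[532.0125037 ,   0.        , 317.47717339],
       [  0.        , 532.0125037 , 241.48086979],
       [  0.        ,   0.        ,   1.        ]]), 'R': array([[ 0.02039988, -0.99953846,  0.02251045],
       [-0.99042458, -0.02327847, -0.13607818],
       [ 0.13653939, -0.01951892, -0.99044233]]), 't': array([-0.02332471,  0.60260155,  1.09478664])}
```

View pics/top0.png

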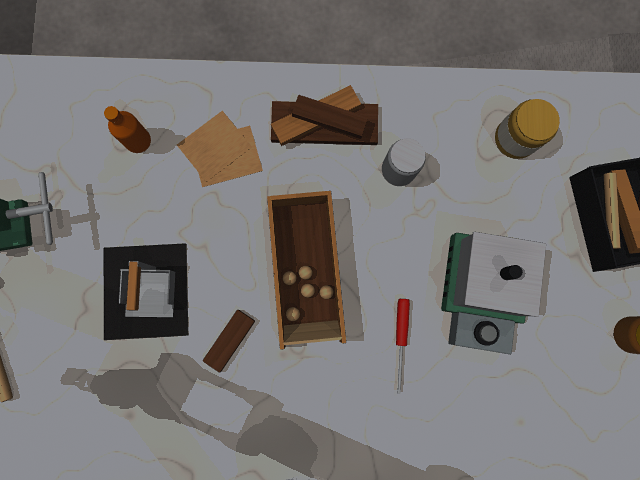

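View pics/scene0.png

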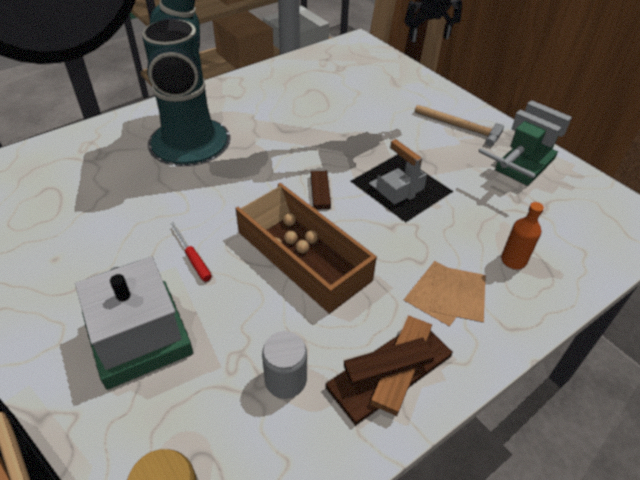

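```bash
cat > h.py <<'E'
import numpy as np, cv2
from workcell import *
from scipy.spatial.transform import Rotation as Rn
def ray(n,u,v,z):
    m=camera_model(n);K,R,t=m["camera_matrix"],m["R"],m["t"]
    d=R.T@np.linalg.inv(K)@[u,v,1];c=-R.T@t
    return c+d*(z-c[2])/d[2]
def proj(n,P):
    m=camera_model(n);q=(m["R"]@np.atleast_2d(P).T).T+m["t"];q=q@m["camera_matrix"].T
    return q[:,:2]/q[:,2:]
def crops(name,boxes,s,out):
    im=read_camera(name) if isinstance(name,str) else name
    cs=[cv2.resize(im[b:d,a:c],None,fx=s,fy=s,interpolation=cv2.INTER_CUBIC) for a,b,c,d in boxes]
    H=max(c.shape[0] for c in cs)
    cv2.imwrite(out,np.hstack([cv2.copyMakeBorder(c,0,H-c.shape[0],0,0,0) for c in cs]))
E
python3 - <<'E'
from h import *
np.set_printoptions(precision=4,suppress=True)
im=cv2.imread("pics/top0.png")
crops(im,[(440,220,560,360),(95,235,200,345),(260,185,350,355)],2.5,"pics/c1.png")
for u,v in[(289,278),(305,272),(307,290),(326,292),(292,314)]:print("ball",ray("top",u,v,.027))
print("tin",ray("top",407,150,.11),"scr",ray("top",403,300,.02),ray("top",400,390,.01),"offcut",ray("top",229,340,.02))
for n in("top","scene"):print(-camera_model(n)["R"].T@camera_model(n)["t"])
E
```

```text
ball [0.5246 0.049  0.027 ]
ball [0.5383 0.015  0.027 ]
ball [0.4999 0.0099 0.027 ]
ball [ 0.4965 -0.0308  0.027 ]
ball [0.4485 0.0405 0.027 ]
tin [ 0.7883 -0.1895  0.11  ] scr [ 0.4832 -0.1971  0.02  ] [ 0.2934 -0.1923  0.01  ] offcut [0.3913 0.1723 0.02  ]
[0.4478 0.0121 1.1668]
[ 1.2062 -0.4488  0.9191]
```

View pics/c1.png

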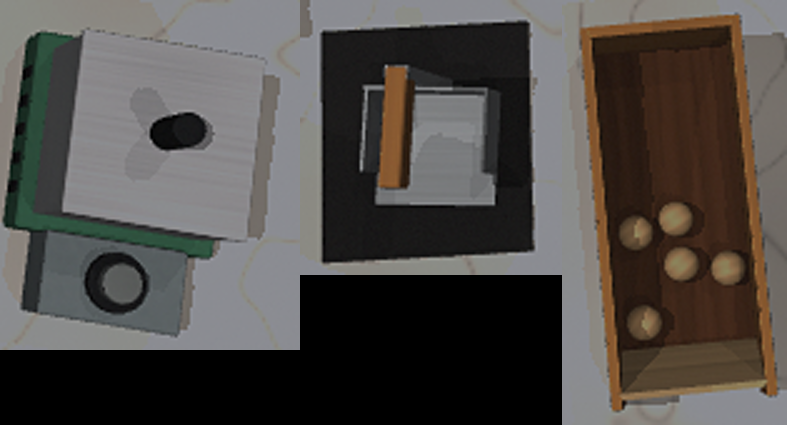

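```bash
cat > fit.py <<'E'
from h import *
from scipy.optimize import least_squares
def fit(pts,x0,w=None):
    # pts: list of (cam,u,v,[local xyz]); planar pose x,y,yaw, z=0 base
    L=np.array([p[3] for p in pts],float)
    def W(p):
        c,s=np.cos(p[2]),np.sin(p[2]);return np.c_[p[0]+c*L[:,0]-s*L[:,1],p[1]+s*L[:,0]+c*L[:,1],L[:,2]]
    def f(p):
        X=W(p);return np.concatenate([proj(a[0],X[i])[0]-a[1:3] for i,a in enumerate(pts)])
    r=least_squares(f,x0);return r.x,np.round(r.fun,1)
E
python3 - <<'E'
from fit import *
np.set_printoptions(precision=4,suppress=True)
T="top"
h=.073
print("lid",fit([(T,472.8,232,[h,h,.138]),(T,547.2,244.8,[h,-h,.138]),(T,538.4,316.8,[-h,-h,.138]),(T,464.8,304.8,[-h,h,.138])],[.5,-.4,0]))
print("knobtop",ray(T,516,272,.188),"scene knobtop",ray("scene",118,279,.188))
for z in(.06,.065,.07):print("btn",ray(T,490,333,z))
print("mat",fit([(T,103.4,247.8,[.09,.1,.003]),(T,186.2,243.8,[.09,-.1,.003]),(T,188.2,335,[-.09,-.1,.003]),(T,104.2,339.8,[-.09,.1,.003])],[.4,.35,0]))
print("mat2",fit([(T,103.4,247.8,[.1,.09,.003]),(T,186.2,243.8,[.1,-.09,.003]),(T,188.2,335,[-.1,-.09,.003]),(T,104.2,339.8,[-.1,.09,.003])],[.4,.35,0]))
print("scoop",fit([(T,125.4,316.6,[-.055,.051,.005]),(T,173,317.4,[-.055,-.051,.005]),(T,128.6,261.4,[.053,.009,.130]),(T,126.6,309.8,[-.042,.009,.130])],[.4,.35,0]))
print("trough",fit([(T,268.4,197,[.159,.067,.082]),(T,331.2,191,[.159,-.067,.082]),(T,345.2,342.2,[-.156,-.067,.082]),(T,280.8,347.8,[-.156,.067,.082])],[.5,0,0]))
E
```

```text
lid (array([ 0.5338, -0.3771, -0.1443]), array([ 0.8, -0.4, -0.6, -0.9,  0.3,  0.9, -0.6,  0.4]))
knobtop [ 0.5342 -0.3774  0.188 ] scene knobtop [ 0.5392 -0.3746  0.188 ]
btn [ 0.4179 -0.3702  0.06  ]
btn [ 0.418  -0.3685  0.065 ]
btn [ 0.4182 -0.3668  0.07  ]
mat (array([0.4909, 0.359 , 0.0725]), array([-4.3,  4.4,  5. ,  3.9,  4.7, -4.2, -5.4, -4. ]))
mat2 (array([0.4912, 0.3591, 0.0773]), array([ 0.1, -0.3,  0.1, -0.7,  0.3,  0.4, -0.5,  0.5]))
scoop (array([0.491 , 0.3476, 0.0123]), array([ 0.1,  0.1,  0.3, -0.3,  0.3, -0.4, -0.5,  0.5]))
trough (array([0.5407, 0.0122, 0.1107]), array([-0.8, -1.5,  0.5, -0.8,  1.2,  0.7, -1. ,  1.4]))
```

```bash
cat > to.py <<'E'
# usage: to.py x y z yaw_of_tool_y [pitch: mouth/tilt about tool y]  -> shift (cm, in the present tool axes) and turn needed
import sys; from h import *
np.set_printoptions(precision=3,suppress=True)
x,y,z,w=map(float,sys.argv[1:5]); p=float(sys.argv[5]) if len(sys.argv)>5 else 0
s=read_state();R=Rn.from_rotvec(s["tcp_rot"])
Ty=np.array([np.cos(w),np.sin(w),0]);Tz=np.array([0,0,-1.]);Tg=Rn.from_matrix(np.c_[np.cross(Ty,Tz),Ty,Tz])*Rn.from_rotvec([0,p,0])
d=np.array([x,y,z])-s["tool_pos"]
print("t%.1f"%s["time"],"pos",s["tool_pos"],"w",s["width"],"F",s["wrist_force"],"q",s["q"])
print("shift now-axes cm",R.inv().apply(d)*100,"target-axes cm",Tg.inv().apply(d)*100,"turn",(R.inv()*Tg).as_rotvec())
E
python3 to.py .534 -.377 .27 1.427
```

```text
t0.1 pos [0.277 0.615 0.23 ] w 1.001024123334697 F [-0.323 -0.008  0.142] q [ 1.11   0.265  1.605  0.     1.274 -0.037]
shift now-axes cm [-64.181 -79.844  -3.833] target-axes cm [-39.614 -94.465  -3.992] turn [-0.002 -0.    -0.28 ]
```

```bash
python3 -m crank '[[[0,0,-1,0,0,-0.07],[0,0,-1,0,0,-0.07],[0,0,-1,0,0,-0.07],[0,0,-1,0,0,-0.07]]]' 8.5 40
python3 -m crank '[[[-1.24,-2.95,0,0,0,0],[-1.24,-2.95,0,0,0,0],[-1.24,-2.95,0,0,0,0],[-1.24,-2.95,0,0,0,0],[-1.24,-2.95,0,0,0,0],[-1.24,-2.95,0,0,0,0],[-1.24,-2.95,0,0,0,0],[-1.24,-2.95,0,0,0,0]]]'
python3 -m crank '[[[-1.24,-2.95,0,0,0,0],[-1.24,-2.95,0,0,0,0],[-1.24,-2.95,0,0,0,0],[-1.24,-2.95,0,0,0,0],[-1.24,-2.95,0,0,0,0],[-1.24,-2.95,0,0,0,0],[-1.24,-2.95,0,0,0,0],[-1.24,-2.95,0,0,0,0]]]'
python3 -m crank '[[[-1.24,-2.95,0,0,0,0],[-1.24,-2.95,0,0,0,0],[-1.24,-2.95,0,0,0,0],[-1.24,-2.95,0,0,0,0],[-1.24,-2.95,0,0,0,0],[-1.24,-2.95,0,0,0,0],[-1.24,-2.95,0,0,0,0],[-1.24,-2.95,0,0,0,0]]]'
python3 -m crank '[[[-1.24,-2.95,0,0,0,0],[-1.24,-2.95,0,0,0,0],[-1.24,-2.95,0,0,0,0],[-1.24,-2.95,0,0,0,0],[-1.24,-2.95,0,0,0,0],[-1.24,-2.95,0,0,0,0],[-1.24,-2.95,0,0,0,0],[0,0,0,0,0,0]]]'
python3 to.py .534 -.377 .151 1.427
python3 -c "
from h import *
cv2.imwrite('pics/top1.png',read_camera('top'))"
```

```text
time: 0.43
tool_pos: [0.2774, 0.6148, 0.2708]
tcp_rot: [-0.22, -3.133, 0.002]
wrist_force: [0.7, 0.6, 0.5]
width: 0.994
grip_force: 0.0
time: 1.1
tool_pos: [0.3417, 0.3658, 0.2707]
tcp_rot: [-0.225, -3.133, 0.001]
wrist_force: [1.3, -0.6, -0.1]
width: 0.996
grip_force: 0.0
time: 1.77
tool_pos: [0.406, 0.1181, 0.271]
tcp_rot: [-0.225, -3.133, 0.0]
wrist_force: [1.4, 0.2, -0.8]
width: 0.996
grip_force: 0.0
time: 2.43
tool_pos: [0.4704, -0.1296, 0.2709]
tcp_rot: [-0.226, -3.133, -0.0]
wrist_force: [1.0, 0.1, -0.3]
width: 0.998
grip_force: 0.0
time: 3.1
tool_pos: [0.5273, -0.3499, 0.2699]
tcp_rot: [-0.231, -3.133, 0.003]
wrist_force: [0.3, 1.4, 0.2]
width: 0.997
grip_force: 0.0
t3.1 pos [ 0.527 -0.35   0.27 ] w 0.9973940145446998 F [0.27  1.35  0.162] q [-0.624  0.163  1.654 -0.002  1.324 -2.047]
shift now-axes cm [-1.067 -2.554 11.896] target-axes cm [-1.055 -2.583 11.891] turn [-0.002 -0.    -0.003]
```

View pics/top1.png

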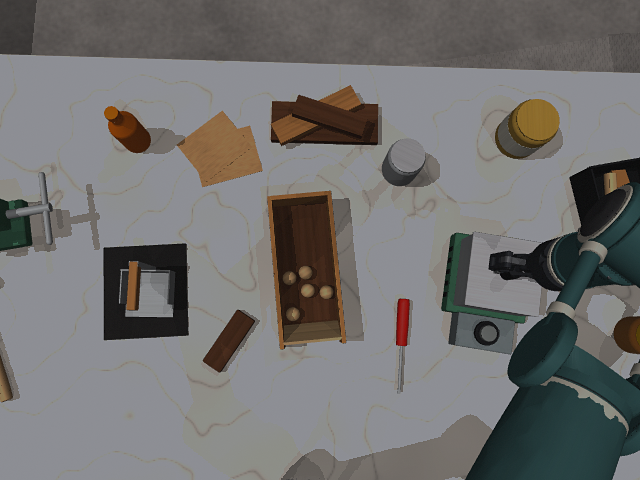

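Gripper at px (505,262) near the lid; nothing moved. Descend and grip.

```bash
python3 -m crank '[[[-1.06,-2.58,0,0,0,0],[0,0,2,0,0,0],[0,0,2,0,0,0],[0,0,2,0,0,0],[0,0,2,0,0,0],[0,0,2,0,0,0],[0,0,1.9,0,0,0],[0,0,0,0,0,0]]]' 8.5
python3 -m crank '[[[0,0,0,0,0,0],[0,0,0,0,0,0],[0,0,0,0,0,0],[0,0,0,0,0,0],[0,0,0,0,0,0],[0,0,0,0,0,0],[0,0,0,0,0,0],[0,0,0,0,0,0]]]' 0 60
python3 -m crank '[[[0,0,-1,0,0,0],[0,0,-1,0,0,0],[0,0,-2,0,0,0],[0,0,-2,0,0,0],[0,0,-2,0,0,0],[0,0,-2,0,0,0],[0,0,0,0,0,0]]]'
python3 to.py .64 -.165 .24 1.427
```

```text
time: 3.82
tool_pos: [0.5307, -0.3684, 0.1469]
tcp_rot: [-0.224, -3.126, -0.009]
wrist_force: [-1.3, 0.9, -0.9]
width: 0.995
grip_force: 0.0
time: 4.48
tool_pos: [0.5347, -0.3728, 0.1544]
tcp_rot: [0.226, 3.131, -0.003]
wrist_force: [-0.5, -0.0, 6.5]
width: 0.29
grip_force: 59.3
time: 5.07
tool_pos: [0.5358, -0.3733, 0.2581]
tcp_rot: [0.225, 3.126, -0.007]
wrist_force: [0.8, 0.3, -1.4]
width: 0.29
grip_force: 59.4
t5.1 pos [ 0.536 -0.373  0.258] w 0.29035105595690885 F [ 0.837  0.273 -1.367] q [-0.647  0.203  1.629  0.     1.301 -2.074]
shift now-axes cm [-7.316 22.116  1.784] target-axes cm [-7.33  22.109  1.814] turn [-0.004  0.007 -0.   ]
```

```bash
python3 -m crank '[[[-0.92,2.77,0,0,0,0],[-0.92,2.77,0,0,0,0],[-0.92,2.77,0,0,0,0],[-0.92,2.77,0,0,0,0],[-0.92,2.77,0,0,0,0],[-0.92,2.77,0,0,0,0],[-0.92,2.77,0,0,0,0],[-0.92,2.77,0,0,0,0]]]'
python3 -m crank '[[[0,0,3,0,0,0],[0,0,3,0,0,0],[0,0,3,0,0,0],[0,0,3,0,0,0],[0,0,3,0,0,0],[0,0,3,0,0,0],[0,0,1.5,0,0,0],[0,0,0,0,0,0]]]'
python3 to.py .64 -.165 .036 1.427
python3 -c "
from h import *
cv2.imwrite('pics/sc1.png',read_camera('scene'))"
```

```text
time: 5.73
tool_pos: [0.638, -0.1615, 0.2507]
tcp_rot: [-0.226, -3.131, -0.001]
wrist_force: [0.4, 0.2, -1.9]
width: 0.284
grip_force: 59.4
time: 6.4
tool_pos: [0.633, -0.1615, 0.0503]
tcp_rot: [-0.225, -3.122, -0.004]
wrist_force: [-1.0, 0.4, -3.4]
width: 0.287
grip_force: 59.5
t6.4 pos [ 0.633 -0.161  0.05 ] w 0.28732328252797673 F [-1.026  0.45  -3.441] q [-0.288  0.391  1.794  0.     0.969 -1.715]
shift now-axes cm [-0.762 -0.251  1.422] target-axes cm [-0.745 -0.249  1.431] turn [ 0.002 -0.012 -0.   ]
```

View pics/sc1.png

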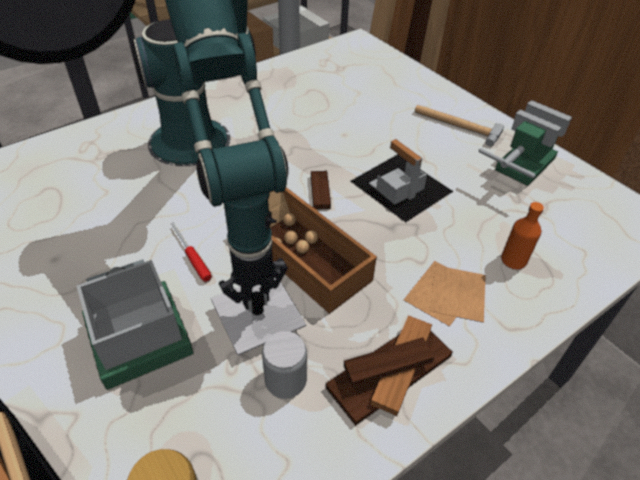

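The lid (px 258,312) hangs just above free bench, clear of tin and trough; the tub is open. Lower and release.

```bash
python3 -m crank '[[[0,0,0.3,0,0,0],[0,0,0.3,0,0,0],[0,0,0.3,0,0,0],[0,0,0.2,0,0,0],[0,0,0.1,0,0,0],[0,0,0.1,0,0,0],[0,0,0,0,0,0],[0,0,0,0,0,0]]]'
python3 to.py .64 -.165 .036 1.427
```

```text
time: 7.12
tool_pos: [0.6384, -0.1632, 0.0445]
tcp_rot: [0.226, 3.133, -0.0]
wrist_force: [0.0, 0.2, -3.2]
width: 0.289
grip_force: 59.5
t7.1 pos [ 0.638 -0.163  0.044] w 0.2893804442926563 F [ 0.011  0.154 -3.19 ] q [-0.288  0.4    1.794  0.     0.948 -1.715]
shift now-axes cm [-0.181 -0.16   0.845] target-axes cm [-0.181 -0.16   0.845] turn [-0.  0.  0.]
```

```bash
python3 -m crank '[[[0,0,0.3,0,0,0],[0,0,0.3,0,0,0],[0,0,0.1,0,0,0],[0,0,0.1,0,0,0],[0,0,0.1,0,0,0],[0,0,0,0,0,0],[0,0,0,0,0,0]]]'
python3 to.py .491 .348 .25 1.583
```

```text
time: 7.7
tool_pos: [0.6385, -0.1632, 0.0364]
tcp_rot: [0.225, 3.133, -0.0]
wrist_force: [-3.8, 0.8, 5.0]
width: 0.288
grip_force: 60.4
t7.7 pos [ 0.639 -0.163  0.036] w 0.28774974753546534 F [-3.845  0.801  4.998] q [-0.288  0.409  1.797 -0.     0.935 -1.715]
shift now-axes cm [ 21.914  48.477 -21.367] target-axes cm [ 14.127  51.293 -21.358] turn [-0.     0.    -0.156]
```

```bash
python3 -m crank '[[[0,0,0,0,0,0],[0,0,0,0,0,0],[0,0,0,0,0,0],[0,0,0,0,0,0],[0,0,0,0,0,0],[0,0,0,0,0,0]]]' 8.5
python3 -m crank '[[[0,0,-1,0,0,0],[0,0,-2,0,0,0],[0,0,-3,0,0,0],[0,0,-3,0,0,0],[0,0,-3,0,0,-0.05],[0,0,-3,0,0,-0.05],[0,0,-3,0,0,-0.056],[0,0,-3.4,0,0,0]]]'
python3 -m crank '[[[0.785,2.85,0,0,0,0],[0.785,2.85,0,0,0,0],[0.785,2.85,0,0,0,0],[0.785,2.85,0,0,0,0],[0.785,2.85,0,0,0,0],[0.785,2.85,0,0,0,0],[0.785,2.85,0,0,0,0],[0.785,2.85,0,0,0,0]]]'
python3 -m crank '[[[0.785,2.85,0,0,0,0],[0.785,2.85,0,0,0,0],[0.785,2.85,0,0,0,0],[0.785,2.85,0,0,0,0],[0.785,2.85,0,0,0,0],[0.785,2.85,0,0,0,0],[0,0,0,0,0,0],[0,0,0,0,0,0]]]'
python3 -c "
from h import *
crops('top',[(360,190,460,290),(90,230,220,350),(260,185,350,355)],2.3,'pics/c2.png')"
python3 to.py .491 .348 .25 1.583
```

```text
time: 8.2
tool_pos: [0.6384, -0.1632, 0.0351]
tcp_rot: [-0.226, -3.133, 0.0]
wrist_force: [-0.4, -0.2, -0.3]
width: 0.992
grip_force: 0.0
time: 8.87
tool_pos: [0.6377, -0.163, 0.2508]
tcp_rot: [0.023, -3.141, -0.0]
wrist_force: [0.6, -0.2, 0.5]
width: 0.995
grip_force: 0.0
time: 9.53
tool_pos: [0.5722, 0.0653, 0.2503]
tcp_rot: [-0.019, 3.14, 0.0]
wrist_force: [-0.1, 1.2, -0.4]
width: 0.993
grip_force: 0.0
time: 10.2
tool_pos: [0.5231, 0.2358, 0.25]
tcp_rot: [-0.024, 3.141, 0.0]
wrist_force: [-0.2, -0.6, -0.5]
width: 0.994
grip_force: 0.0
t10.2 pos [0.523 0.235 0.25 ] w 0.9991186854222011 F [-0.837 -0.756 -0.853] q [ 0.379  0.061  1.803 -0.001  1.277 -1.206]
shift now-axes cm [ 3.087 11.368 -0.018] target-axes cm [ 3.106 11.363 -0.012] turn [-0.     0.001  0.002]
```

View pics/c2.png

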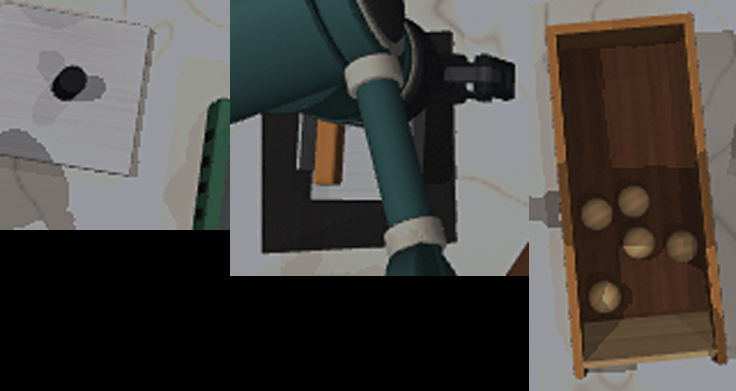

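Scoop handle end at top px (132,310) as before, so unmoved; lid lies flat, balls unmoved.

```bash
python3 -m crank '[[[0.77,2.84,0,0,0,0],[0.77,2.84,0,0,0,0],[0.77,2.84,0,0,0,0],[0.77,2.84,0,0,0,0],[0,0,0,0,0,0],[0,0,0,0,0,0]]]'
python3 to.py .491 .348 .099 1.583
```

```text
time: 10.75
tool_pos: [0.4916, 0.3476, 0.2494]
tcp_rot: [-0.021, 3.141, -0.001]
wrist_force: [0.3, -0.3, 0.4]
width: 0.998
grip_force: 0.0
t10.8 pos [0.492 0.348 0.249] w 0.9977715326544769 F [ 0.283 -0.256  0.435] q [ 0.574  0.116  1.744 -0.001  1.281 -1.009]
shift now-axes cm [ 0.064  0.051 15.037] target-axes cm [ 0.06   0.042 15.038] turn [-0.001  0.     0.001]
```

```bash
python3 -m crank '[[[0.06,0.05,2.5,0,0,0],[0,0,2.5,0,0,0],[0,0,2.5,0,0,0],[0,0,2.5,0,0,0],[0,0,2.5,0,0,0],[0,0,1.5,0,0,0],[0,0,1,0,0,0],[0,0,0,0,0,0]]]'
python3 -m crank '[[[0,0,0,0,0,0],[0,0,0,0,0,0],[0,0,0,0,0,0],[0,0,0,0,0,0],[0,0,0,0,0,0],[0,0,0,0,0,0],[0,0,0,0,0,0],[0,0,0,0,0,0]]]' 0 100
python3 to.py .491 .348 .099 1.583
```

```text
time: 11.42
tool_pos: [0.4899, 0.3454, 0.0966]
tcp_rot: [0.016, -3.138, 0.005]
wrist_force: [0.4, -0.8, -0.5]
width: 0.995
grip_force: 0.0
time: 12.08
tool_pos: [0.4913, 0.3488, 0.1003]
tcp_rot: [-0.02, 3.14, 0.002]
wrist_force: [0.0, 0.3, 4.5]
width: 0.192
grip_force: 97.8
t12.1 pos [0.491 0.349 0.1  ] w 0.19228647584035052 F [0.018 0.301 4.524] q [ 0.576  0.24   1.889  0.     1.011 -1.007]
shift now-axes cm [ 0.031 -0.078  0.13 ] target-axes cm [ 0.03  -0.078  0.13 ] turn [0.001 0.001 0.   ]
```

```bash
python3 -m crank '[[[0,0,-1,0,0,0],[0,0,-2,0,0,0],[0,0,-3,0,0,0],[0,0,-3,0,0,-0.05],[0,0,-3,0,0,-0.05],[0,0,-1,0,0,0],[0,0,0,0,0,0],[0,0,0,0,0,0]]]'
python3 to.py .6252 .0216 .23 1.6815
```

```text
time: 12.75
tool_pos: [0.4905, 0.348, 0.2287]
tcp_rot: [0.174, -3.136, 0.0]
wrist_force: [0.1, 0.3, -3.7]
width: 0.193
grip_force: 97.9
t12.8 pos [0.49  0.348 0.229] w 0.1931555225133202 F [ 0.052  0.32  -3.691] q [ 0.576  0.128  1.77  -0.     1.244 -1.106]
shift now-axes cm [ -9.772 -33.927  -0.13 ] target-axes cm [ -9.783 -33.924  -0.134] turn [-0. -0.  0.]
```

```bash
python3 -m crank '[[[-0.7,-2.42,0,0,0,0],[-0.7,-2.42,0,0,0,0],[-0.7,-2.42,0,0,0,0],[-0.7,-2.42,0,0,0,0],[-0.7,-2.42,0,0,0,0],[-0.7,-2.42,0,0,0,0],[-0.7,-2.42,0,0,0,0],[-0.7,-2.42,0,0,0,0]]]'
python3 -m crank '[[[-0.7,-2.42,0,0,0,0],[-0.7,-2.42,0,0,0,0],[-0.7,-2.42,0,0,0,0],[-0.7,-2.42,0,0,0,0],[-0.7,-2.42,0,0,0,0],[-0.7,-2.42,0,0,0,0],[0,0,0,0,0,0],[0,0,0,0,0,0]]]'
python3 to.py .6252 .0216 .175 1.6815
python3 -c "
from h import *
crops('top',[(200,120,400,320)],3,'pics/c3.png')"
```

```text
time: 13.42
tool_pos: [0.5663, 0.1604, 0.2252]
tcp_rot: [0.174, -3.13, 0.002]
wrist_force: [0.8, -0.4, -1.8]
width: 0.188
grip_force: 98.1
time: 14.08
tool_pos: [0.6245, 0.0212, 0.2254]
tcp_rot: [0.171, -3.131, -0.001]
wrist_force: [0.3, 0.5, -2.5]
width: 0.195
grip_force: 98.3
t14.1 pos [0.624 0.021 0.225] w 0.19520713731844594 F [ 0.269  0.547 -2.454] q [-0.006  0.178  1.719  0.     1.251 -1.686]
shift now-axes cm [-0.107  0.026  5.038] target-axes cm [-0.076  0.03   5.038] turn [ 0.001 -0.006 -0.002]
```

View pics/c3.png

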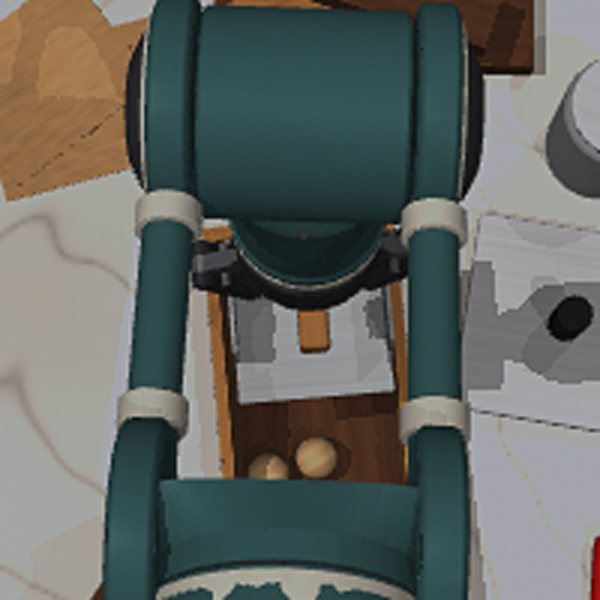

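The scoop lip edge shows at px (279.7,254.3)–(332,250.3), over the trough, ahead of the balls. Check its place in trough axes.

Run:
```python
from h import *
c,s=np.cos(.1107),np.sin(.1107)
for u,v in[(279.7,254.3),(332,250.3)]:
    p=ray("top",u,v,.130);d=p[:2]-[.5407,.0122];print(p,"trough",c*d[0]+s*d[1],-s*d[0]+c*d[1])
```

```text
[0.56369259 0.0651018  0.13      ] trough 0.02869613191228525 0.05003790859525329
[ 0.57394909 -0.0372367   0.13      ] trough 0.027584102356643613 -0.052807258141668895
```

```bash
python3 -m crank '[[[0,0.1,2,0,0,0],[0,0,2,0,0,0],[0,0,2,0,0,0],[0,0,2,0,0,0],[0,0,2,0,0,0],[0,0,1,0,0,0],[0,0,0,0,0,0],[0,0,0,0,0,0]]]'
python3 to.py .6252 .0216 .110 1.6815
```

```text
time: 14.8
tool_pos: [0.6249, 0.0243, 0.1182]
tcp_rot: [0.177, -3.134, -0.0]
wrist_force: [0.2, 0.9, -1.7]
width: 0.192
grip_force: 98.3
t14.8 pos [0.625 0.024 0.118] w 0.19212399242948638 F [ 0.223  0.924 -1.749] q [-0.001  0.264  1.822  0.     1.058 -1.685]
shift now-axes cm [ 0.    -0.27   0.823] target-axes cm [ 0.002 -0.269  0.823] turn [ 0.    -0.003  0.002]
```

```bash
python3 -m crank '[[[0,-0.1,0.3,0,0,0],[0,0,0.2,0,0,0],[0,0,0.1,0,0,0],[0,0,0.1,0,0,0],[0,0,0,0,0,0],[0,0,0,0,0,0]]]'
python3 -m crank '[[[0,0,0.1,0,0,0],[0,0,0,0,0,0],[0,0,0,0,0,0]]]'
python3 to.py .6252 .0216 .110 1.6815
```

```text
time: 15.3
tool_pos: [0.6263, 0.0224, 0.1126]
tcp_rot: [-0.176, 3.136, -0.0]
wrist_force: [0.2, 0.0, -2.7]
width: 0.192
grip_force: 98.3
time: 15.55
tool_pos: [0.6261, 0.0225, 0.1112]
tcp_rot: [0.176, -3.136, -0.0]
wrist_force: [-1.3, 0.5, -2.3]
width: 0.193
grip_force: 98.3
t15.6 pos [0.626 0.022 0.111] w 0.1930957754003652 F [-1.336  0.475 -2.326] q [-0.004  0.272  1.826  0.     1.044 -1.687]
shift now-axes cm [ 0.095 -0.077  0.122] target-axes cm [ 0.095 -0.077  0.122] turn [ 0.    -0.     0.001]
```

```bash
python3 -m crank '[[[0,0,0.1,0,0,0],[0,0,0.1,0,0,0],[0,0,0,0,0,0],[0,0,0,0,0,0]]]'
python3 -m crank '[[[0.5,0,0,0,0,0],[0.8,0,0,0,0,0],[0.8,0,0,0,0,0],[0.8,0,0,0,0,0],[0.8,0,0,0,0,0],[0.8,0,0,0,0,0],[0.8,0,0,0,0,0],[0.8,0,0,0,0,0]]]'
python3 to.py .486 .0061 .110 1.6815
```

```text
time: 15.88
tool_pos: [0.6262, 0.0225, 0.1094]
tcp_rot: [-0.176, 3.136, 0.0]
wrist_force: [-0.4, 1.0, -0.4]
width: 0.195
grip_force: 98.5
time: 16.55
tool_pos: [0.5645, 0.0155, 0.1094]
tcp_rot: [-0.176, 3.137, -0.0]
wrist_force: [-0.9, -0.3, -0.9]
width: 0.195
grip_force: 98.5
t16.6 pos [0.565 0.016 0.109] w 0.19471643358354854 F [-0.876 -0.275 -0.939] q [-0.017  0.165  1.962 -0.     1.015 -1.7  ]
shift now-axes cm [ 7.91  -0.06  -0.064] target-axes cm [ 7.91  -0.071 -0.064] turn [-0.     0.     0.001]
```

```bash
python3 -m crank '[[[0.8,0,0,0,0,0],[0.8,0,0,0,0,0],[0.8,0,0,0,0,0],[0.8,0,0,0,0,0],[0.8,0,0,0,0,0],[0.8,0,0,0,0,0],[0.8,0,0,0,0,0],[0.5,0,0,0,0,0]]]'
python3 -m crank '[[[0.4,0,0,0,0,0],[0.3,0,0,0,0,0],[0.3,0,0,0,0,0],[0.2,0,0,0,0,0],[0,0,0,0,0,0],[0,0,0,0,0,0]]]'
python3 to.py .486 .0061 .110 1.6815
python3 -c "
from h import *
crops('scene',[(200,150,400,320)],3,'pics/c4.png')"
```

```text
time: 17.22
tool_pos: [0.5043, 0.009, 0.1095]
tcp_rot: [-0.175, 3.136, 0.001]
wrist_force: [0.8, 0.9, -2.2]
width: 0.192
grip_force: 98.3
time: 17.72
tool_pos: [0.4927, 0.0074, 0.1094]
tcp_rot: [0.176, -3.136, 0.0]
wrist_force: [-2.0, 0.3, 1.2]
width: 0.192
grip_force: 98.9
t17.7 pos [0.493 0.007 0.109] w 0.19171542749848194 F [-1.954  0.309  1.177] q [-0.035  0.032  2.108 -0.     1.002 -1.718]
shift now-axes cm [ 0.685 -0.058 -0.063] target-axes cm [ 0.685 -0.059 -0.064] turn [ 0.    -0.001  0.001]
```

View pics/c4.png

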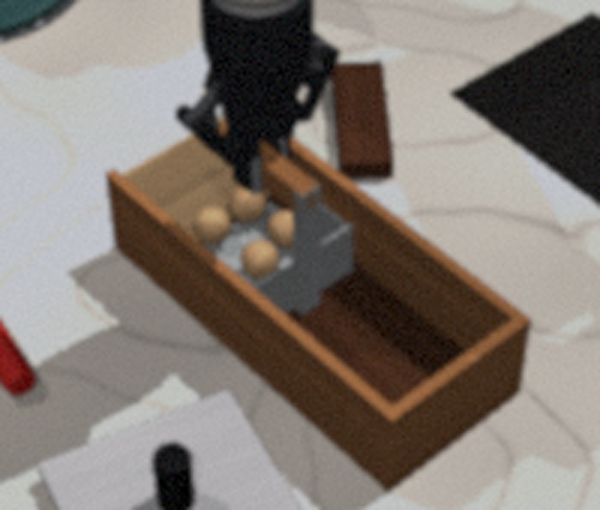

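```bash
python3 -m crank '[[[0.2,0,0,0,0,0],[0.2,0,0,0,0,0],[0.1,0,0,0,0,0],[0.1,0,0,0,0,0],[0,0,0,0,0,0],[0,0,0,0,0,0]]]'
python3 to.py .486 .0061 .110 1.6815
python3 -c "
from h import *
a=read_camera('scene')[150:320,200:400];b=read_camera('top')[260:350,250:370]
cv2.imwrite('pics/c5.png',np.hstack([cv2.resize(a,(480,408)),cv2.resize(b,(320,240)) if 0 else cv2.copyMakeBorder(cv2.resize(b,(320,240)),0,168,0,0,0)]))"
```

```text
time: 18.27
tool_pos: [0.4869, 0.0068, 0.1093]
tcp_rot: [0.176, -3.137, 0.0]
wrist_force: [0.3, 0.3, -0.1]
width: 0.193
grip_force: 98.7
t18.3 pos [0.487 0.007 0.109] w 0.19255051722969863 F [ 0.321  0.344 -0.097] q [-0.037  0.02   2.12  -0.     1.001 -1.72 ]
shift now-axes cm [ 0.094 -0.057 -0.071] target-axes cm [ 0.094 -0.058 -0.071] turn [-0.    -0.     0.001]
```

View pics/c5.png

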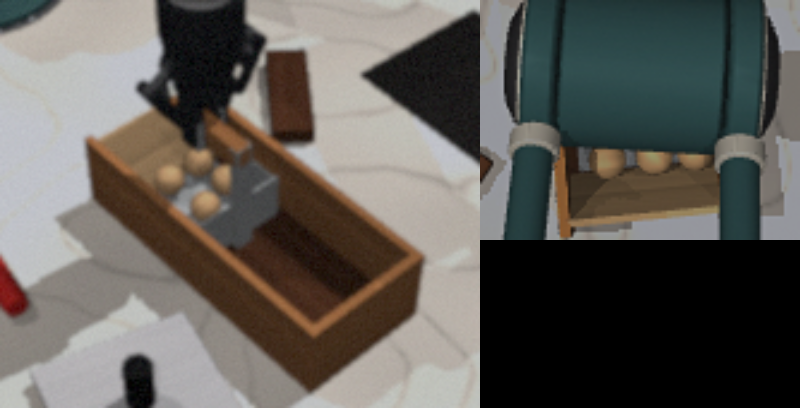

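Three balls in a row at the end wall (crop 608–693,160), two behind them in the pan. Now push the last mm and tilt mouth-up.

```bash
python3 -m crank '[[[0.1,0,0,0,0,0],[0,0,0,0,0,0],[-0.25,0,-0.2,0,0.05,0],[-0.25,0,-0.15,0,0.05,0],[-0.25,0,-0.15,0,0.05,0],[-0.25,0,-0.15,0,0.05,0],[0,0,0,0,0,0]]]'
python3 -m crank '[[[-0.25,0,-0.15,0,0.05,0],[-0.25,0,-0.15,0,0.05,0],[-0.25,0,-0.15,0,0.05,0],[-0.25,0,-0.15,0,0.05,0],[0,0,0,0,0,0],[0,0,0,0,0,0]]]'
python3 to.py .486 .0061 .110 1.6815
python3 -c "
from h import *
a=read_camera('scene')[150:320,200:400];b=read_camera('top')[260:350,250:370]
cv2.imwrite('pics/c6.png',np.hstack([cv2.resize(a,(480,408)),cv2.copyMakeBorder(cv2.resize(b,(320,240)),0,168,0,0,0)]))"
```

```text
time: 18.95
tool_pos: [0.4995, 0.0079, 0.1166]
tcp_rot: [0.165, -2.939, 0.017]
wrist_force: [-0.9, -0.2, 6.8]
width: 0.191
grip_force: 99.8
time: 19.45
tool_pos: [0.5119, 0.0092, 0.121]
tcp_rot: [0.154, -2.745, 0.032]
wrist_force: [3.6, -0.0, 12.8]
width: 0.192
grip_force: 100.6
t19.4 pos [0.512 0.009 0.121] w 0.1919301506107207 F [ 3.589 -0.047 12.791] q [-0.001  0.32   1.797 -0.045  1.415 -1.668]
shift now-axes cm [ 1.994 -0.018  2.013] target-axes cm [ 2.612 -0.024  1.096] turn [-0.001 -0.393  0.001]
```

View pics/c6.png

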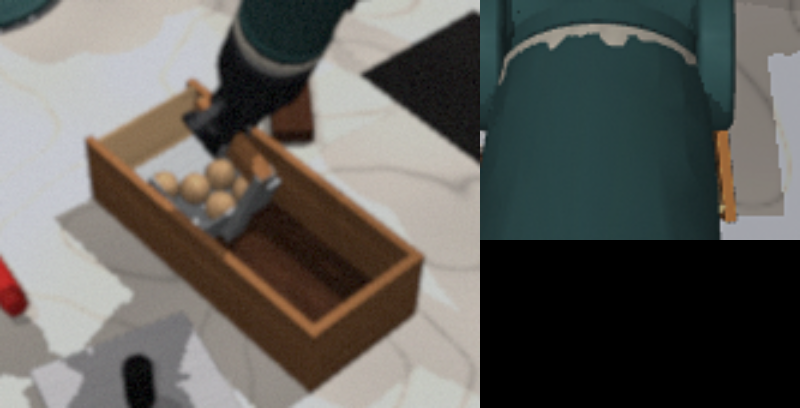

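All five balls lie in the tilted pan. Lift.

```bash
python3 -m crank '[[[0.23,0,-0.55,0,0,0],[0.38,0,-0.92,0,0,0],[0.57,0,-1.39,0,0,0],[0.77,0,-1.85,0,0,0],[0.77,0,-1.85,0,0,0],[0.77,0,-1.85,0,0,0],[0.77,0,-1.85,0,0,0],[0.77,0,-1.85,0,0,0]]]'
python3 -m crank '[[[0.77,0,-1.85,0,0,0],[0.77,0,-1.85,0,0,0],[0.38,0,-0.92,0,0,0],[0,0,0,0,0,0],[0,0,0,0,0,0]]]'
python3 to.py .51 -.31 .32 1.6815 .393
```

```text
time: 20.22
tool_pos: [0.5073, 0.0092, 0.2497]
tcp_rot: [0.153, -2.736, 0.031]
wrist_force: [0.1, -0.1, -2.6]
width: 0.194
grip_force: 98.3
time: 20.63
tool_pos: [0.5085, 0.0093, 0.2989]
tcp_rot: [0.154, -2.738, 0.031]
wrist_force: [-0.1, 0.4, -2.5]
width: 0.194
grip_force: 98.3
t20.6 pos [0.508 0.009 0.299] w 0.1943370565527565 F [-0.11   0.432 -2.515] q [-0.001  0.183  1.628 -0.044  1.728 -1.682]
shift now-axes cm [  3.976 -31.742  -0.612] target-axes cm [  3.929 -31.747  -0.656] turn [-0.001 -0.007  0.001]
```

```bash
python3 to.py .61 -.414 .30 1.12 .393
```

```text
t20.6 pos [0.508 0.009 0.299] w 0.1943370565527565 F [-0.11   0.432 -2.515] q [-0.001  0.183  1.628 -0.044  1.728 -1.682]
shift now-axes cm [ -4.883 -43.196  -2.185] target-axes cm [-25.432 -33.676 -10.663] turn [-0.217 -0.007  0.519]
```

```bash
python3 -m crank '[[[0,0,0,-0.027,0,0.065],[0,0,0,-0.027,0,0.065],[0,0,0,-0.027,0,0.065],[0,0,0,-0.027,0,0.065],[0,0,0,-0.027,0,0.065],[0,0,0,-0.027,0,0.065],[0,0,0,-0.027,0,0.065],[0,0,0,-0.027,0,0.065]]]'
python3 -m crank '[[[-0.8,-1.05,-0.33,0,0,0],[-1.3,-1.7,-0.53,0,0,0],[-1.6,-2.1,-0.67,0,0,0],[-1.6,-2.1,-0.67,0,0,0],[-1.6,-2.1,-0.67,0,0,0],[-1.6,-2.1,-0.67,0,0,0],[-1.6,-2.1,-0.67,0,0,0],[-1.6,-2.1,-0.67,0,0,0]]]'
python3 -m crank '[[[-1.6,-2.1,-0.67,0,0,0],[-1.6,-2.1,-0.67,0,0,0],[-1.6,-2.1,-0.67,0,0,0],[-1.6,-2.1,-0.67,0,0,0],[-1.6,-2.1,-0.67,0,0,0],[-1.6,-2.1,-0.67,0,0,0],[-1.3,-1.7,-0.53,0,0,0],[-0.8,-1.05,-0.33,0,0,0]]]'
python3 -m crank '[[[0,0,0,0,0,0],[0,0,0,0,0,0],[0,0,0,0,0,0]]]'
python3 to.py .61 -.414 .25 1.12 .1
python3 -c "
from h import *
crops('scene',[(40,200,240,400)],3,'pics/c7.png')"
```

```text
time: 21.3
tool_pos: [0.5076, 0.0093, 0.2968]
tcp_rot: [-0.62, -2.674, -0.119]
wrist_force: [0.3, 0.5, -2.1]
width: 0.195
grip_force: 98.3
time: 21.97
tool_pos: [0.5554, -0.1862, 0.2973]
tcp_rot: [-0.612, -2.677, -0.119]
wrist_force: [-0.2, 0.8, -2.6]
width: 0.189
grip_force: 98.4
time: 22.63
tool_pos: [0.6023, -0.3809, 0.2961]
tcp_rot: [-0.615, -2.676, -0.12]
wrist_force: [-0.2, -0.1, -2.4]
width: 0.193
grip_force: 98.4
time: 22.88
tool_pos: [0.6026, -0.3771, 0.2978]
tcp_rot: [-0.614, -2.677, -0.121]
wrist_force: [0.0, -0.6, -3.6]
width: 0.197
grip_force: 98.4
t22.9 pos [ 0.603 -0.377  0.298] w 0.1968690747738771 F [ 0.033 -0.564 -3.582] q [-0.57   0.585  1.091 -0.051  1.864 -1.695]
shift now-axes cm [-3.96  -2.988  3.519] target-axes cm [-2.736 -2.999  4.529] turn [-0.003 -0.302  0.   ]
```

View pics/c7.png

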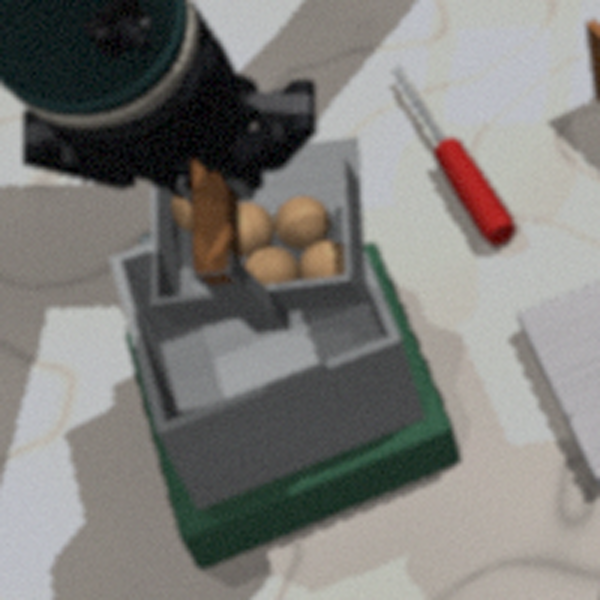

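All five balls are in the pan, above the tub. Go to the pre-dump pose.

```bash
python3 -m crank '[[[-0.6,-0.6,0.5,0,0,0],[-0.6,-0.6,0.5,0,-0.05,0],[-0.6,-0.6,0.6,0,-0.05,0],[-0.6,-0.6,0.6,0,-0.05,0],[-0.6,-0.6,0.6,0,-0.05,0],[-0.3,0,0.6,0,-0.05,0],[0,0,0.3,0,-0.05,0],[0,0,0,0,0,0]]]'
python3 -m crank '[[[0,0,0,0,0,0],[0,0,0,0,0,0]]]'
python3 to.py .61 -.414 .25 1.12 .1
```

```text
time: 23.6
tool_pos: [0.6063, -0.4122, 0.253]
tcp_rot: [-0.679, -2.966, -0.029]
wrist_force: [-0.6, -0.3, -3.4]
width: 0.195
grip_force: 98.4
time: 23.77
tool_pos: [0.6084, -0.4133, 0.2541]
tcp_rot: [-0.68, -2.967, -0.028]
wrist_force: [0.1, 0.0, -3.2]
width: 0.195
grip_force: 98.4
t23.8 pos [ 0.608 -0.413  0.254] w 0.1945205735547642 F [ 0.113  0.024 -3.22 ] q [-0.621  0.433  1.342 -0.021  1.464 -1.738]
shift now-axes cm [-0.217  0.01   0.388] target-axes cm [-0.217  0.008  0.388] turn [-0.004  0.     0.   ]
```

```bash
python3 -m crank '[[[0.5,0,0.05,0,-0.05,0],[0.5,0,0.05,0,-0.05,0],[0.5,0,0.03,0,-0.05,0],[0.5,0,0,0,-0.05,0],[0.5,0,-0.03,0,-0.05,0],[0.5,0,-0.05,0,-0.05,0],[0.5,0,-0.08,0,-0.05,0],[0.5,0,-0.1,0,-0.05,0]]]'
python3 -m crank '[[[0,0,0,0,0,0],[0,0,0,0,0,0],[0,0,0,0,0,0],[0,0,0,0,0,0]]]'
python3 to.py .5335 -.377 .24 1.12 -.7
```

```text
time: 24.43
tool_pos: [0.5724, -0.396, 0.2524]
tcp_rot: [0.634, 2.774, -0.102]
wrist_force: [0.5, -0.2, -2.1]
width: 0.193
grip_force: 98.4
time: 24.77
tool_pos: [0.5733, -0.3967, 0.2527]
tcp_rot: [0.635, 2.775, -0.102]
wrist_force: [-0.3, 0.1, -1.3]
width: 0.196
grip_force: 98.5
t24.8 pos [ 0.573 -0.397  0.253] w 0.19630850858342827 F [-0.277  0.051 -1.294] q [-0.672  0.111  1.774  0.075  0.963 -1.827]
shift now-axes cm [ 4.617  0.046 -0.109] target-axes cm [ 4.213  0.039 -1.893] turn [-0.003 -0.399  0.002]
```

```bash
python3 -m crank '[[[0.57,0,-0.02,0,-0.05,0],[0.57,0,-0.05,0,-0.05,0],[0.57,0,-0.08,0,-0.05,0],[0.56,0,-0.1,0,-0.05,0],[0.55,0,-0.14,0,-0.05,0],[0.54,0,-0.16,0,-0.05,0],[0.53,0,-0.19,0,-0.05,0],[0.52,0,-0.22,0,-0.05,0]]]'
python3 -m crank '[[[0,0,0,0,0,0],[0,0,0,0,0,0],[0,0,0,0,0,0],[0,0,0,0,0,0]]]'
python3 to.py .5335 -.377 .24 1.12 -.7
python3 -c "
from h import *
crops('scene',[(40,200,240,400)],3,'pics/c8.png')"
```

```text
time: 25.43
tool_pos: [0.5332, -0.3773, 0.2408]
tcp_rot: [0.545, 2.388, -0.205]
wrist_force: [-0.1, -0.0, -2.2]
width: 0.196
grip_force: 98.5
time: 25.77
tool_pos: [0.534, -0.378, 0.2418]
tcp_rot: [0.545, 2.389, -0.205]
wrist_force: [-0.1, -0.8, -2.7]
width: 0.191
grip_force: 98.5
t25.8 pos [ 0.534 -0.378  0.242] w 0.19129582716430468 F [-0.056 -0.839 -2.677] q [-0.756 -0.145  2.173  0.435  0.472 -2.202]
shift now-axes cm [0.182 0.069 0.083] target-axes cm [0.182 0.068 0.083] turn [-0.003  0.002  0.003]
```

View pics/c8.png

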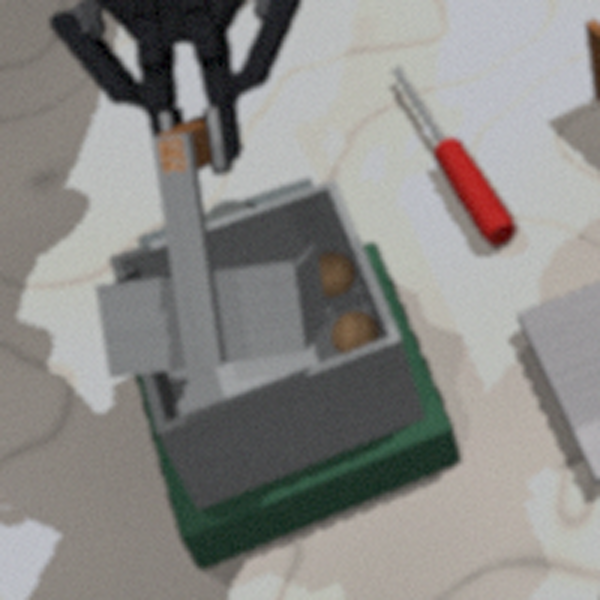

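Two balls seen in the tub at crop (335,275),(355,335), the others hidden by the scoop. Raise and level.

```bash
python3 -m crank '[[[-0.97,0,-1.15,0,0,0],[-0.97,0,-1.15,0,0,0],[-0.97,0,-1.15,0,0,0],[-0.97,0,-1.15,0,0,0],[-0.97,0,-1.15,0,0,0],[0,0,0,0,0,0]]]'
python3 -m crank '[[[0,0,0,0,0.0875,0],[0,0,0,0,0.0875,0],[0,0,0,0,0.0875,0],[0,0,0,0,0.0875,0],[0,0,0,0,0.0875,0],[0,0,0,0,0.0875,0],[0,0,0,0,0.0875,0],[0,0,0,0,0.0875,0]]]'
python3 to.py .493 .357 .30 1.648
python3 -c "
from h import *
a=read_camera('scene')[250:390,60:220];b=read_camera('top')[180:360,240:560]
cv2.imwrite('pics/c9.png',np.hstack([cv2.resize(a,(320,280)),cv2.resize(b,(480,270)) if 0 else cv2.copyMakeBorder(cv2.resize(b,(480,270)),0,10,0,0,0)]))"
```

```text
time: 26.32
tool_pos: [0.5349, -0.3787, 0.3217]
tcp_rot: [0.544, 2.382, -0.209]
wrist_force: [0.3, 0.2, -1.4]
width: 0.191
grip_force: 98.7
time: 26.98
tool_pos: [0.5337, -0.3772, 0.3155]
tcp_rot: [-0.701, -3.06, 0.005]
wrist_force: [-0.3, -0.0, -2.0]
width: 0.192
grip_force: 98.4
t27.0 pos [ 0.534 -0.377  0.315] w 0.19236478024477743 F [-0.262 -0.029 -2.039] q [-0.651  0.186  1.545 -0.004  1.411 -1.771]
shift now-axes cm [35.636 64.32   1.363] target-axes cm [-1.608 73.511  1.547] turn [-0.003 -0.003 -0.528]
```

View pics/c9.png

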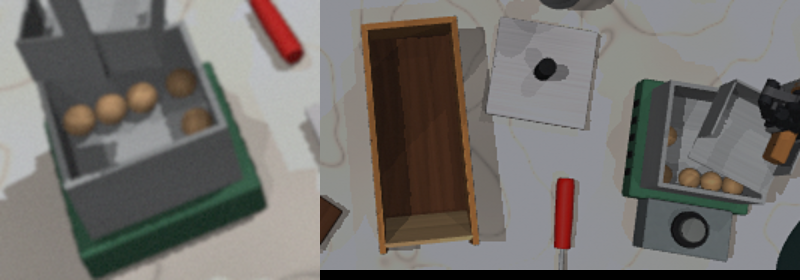

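All five balls are in the tub and the trough is empty. Carry the scoop back to the mat.

```bash
python3 -m crank '[[[0,0,0,0,0,-0.066],[0,0,0,0,0,-0.066],[0,0,0,0,0,-0.066],[0,0,0,0,0,-0.066],[0,0,0,0,0,-0.066],[0,0,0,0,0,-0.066],[0,0,0,0,0,-0.066],[0,0,0,0,0,-0.066]]]'
python3 -m crank '[[[-0.06,2.95,0,0,0,0],[-0.06,2.95,0,0,0,0],[-0.06,2.95,0,0,0,0],[-0.06,2.95,0,0,0,0],[-0.06,2.95,0,0,0,0],[-0.06,2.95,0,0,0,0],[-0.06,2.95,0,0,0,0],[-0.06,2.95,0,0,0,0]]]'
python3 -m crank '[[[-0.06,2.95,0,0,0,0],[-0.06,2.95,0,0,0,0],[-0.06,2.95,0,0,0,0],[-0.06,2.95,0,0,0,0],[-0.06,2.95,0,0,0,0],[-0.06,2.95,0,0,0,0],[-0.06,2.95,0,0,0,0],[-0.06,2.95,0,0,0,0]]]'
python3 -m crank '[[[-0.06,2.95,0,0,0,0],[-0.06,2.95,0,0,0,0],[-0.06,2.95,0,0,0,0],[-0.06,2.95,0,0,0,0],[-0.06,2.95,0,0,0,0],[-0.06,2.95,0,0,0,0],[-0.06,2.95,0,0,0,0],[-0.06,2.95,0,0,0,0]]]'
python3 -m crank '[[[0,0,0,0,0,0],[0,0,0,0,0,0]]]'
python3 to.py .493 .357 .11 1.648
```

```text
time: 27.75
tool_pos: [0.5326, -0.3767, 0.315]
tcp_rot: [-0.126, 3.138, -0.007]
wrist_force: [0.2, 0.3, -2.3]
width: 0.19
grip_force: 98.5
time: 28.42
tool_pos: [0.5189, -0.1396, 0.3142]
tcp_rot: [-0.121, 3.137, -0.006]
wrist_force: [0.0, 0.4, -2.2]
width: 0.189
grip_force: 98.7
time: 29.08
tool_pos: [0.5054, 0.0961, 0.3135]
tcp_rot: [-0.121, 3.137, -0.004]
wrist_force: [-0.2, -0.2, -1.7]
width: 0.196
grip_force: 98.7
time: 29.75
tool_pos: [0.492, 0.3318, 0.3127]
tcp_rot: [-0.121, 3.138, -0.002]
wrist_force: [1.4, 0.1, -2.6]
width: 0.193
grip_force: 98.7
time: 29.92
tool_pos: [0.4918, 0.3316, 0.3123]
tcp_rot: [-0.126, 3.139, -0.004]
wrist_force: [-0.0, -0.5, -2.5]
width: 0.19
grip_force: 98.9
t29.9 pos [0.492 0.332 0.312] w 0.18972644927190543 F [-0.031 -0.518 -2.516] q [ 0.553  0.071  1.68  -0.002  1.392 -1.098]
shift now-axes cm [-0.317  2.572 20.223] target-axes cm [-0.314  2.523 20.229] turn [-0.002  0.     0.003]
```

```bash
python3 -m crank '[[[-0.3,2.5,0,0,0,0],[0,0,3,0,0,0],[0,0,3,0,0,0],[0,0,3,0,0,0],[0,0,3,0,0,0],[0,0,3,0,0,0],[0,0,3,0,0,0],[0,0,1.5,0,0,0]]]'
python3 -m crank '[[[0,0,0.5,0,0,0],[0,0,0,0,0,0],[0,0,0,0,0,0]]]'
python3 to.py .493 .357 .10 1.648
```

```text
time: 30.58
tool_pos: [0.4913, 0.3518, 0.1135]
tcp_rot: [0.119, -3.135, 0.009]
wrist_force: [-0.2, -1.1, -2.5]
width: 0.193
grip_force: 99.1
time: 30.83
tool_pos: [0.4942, 0.3545, 0.1139]
tcp_rot: [-0.12, 3.138, -0.004]
wrist_force: [-0.5, -0.8, -2.0]
width: 0.195
grip_force: 99.1
t30.8 pos [0.494 0.354 0.114] w 0.19533527410642715 F [-0.521 -0.803 -1.953] q [ 0.583  0.237  1.865 -0.003  1.04  -1.063]
shift now-axes cm [0.102 0.263 1.389] target-axes cm [0.1  0.26 1.39] turn [-0.002  0.001 -0.001]
```

```bash
python3 -m crank '[[[0.1,0.26,0.4,0,0,0],[0,0,0.4,0,0,0],[0,0,0.2,0,0,0],[0,0,0.1,0,0,0],[0,0,0.1,0,0,0],[0,0,0.1,0,0,0],[0,0,0,0,0,0],[0,0,0,0,0,0]]]'
python3 to.py .493 .357 .10 1.648
```

```text
time: 31.5
tool_pos: [0.4923, 0.3574, 0.1003]
tcp_rot: [0.121, -3.139, 0.005]
wrist_force: [-1.5, -0.4, 2.3]
width: 0.194
grip_force: 99.9
t31.5 pos [0.492 0.357 0.1  ] w 0.1936357226499558 F [-1.538 -0.449  2.319] q [ 0.588  0.253  1.873 -0.003  1.018 -1.058]
shift now-axes cm [-0.069 -0.045  0.035] target-axes cm [-0.069 -0.045  0.035] turn [-0.003 -0.001 -0.   ]
```

```bash
python3 -m crank '[[[0,0,0,0,0,0],[0,0,0,0,0,0],[0,0,0,0,0,0],[0,0,0,0,0,0],[0,0,0,0,0,0],[0,0,0,0,0,0]]]' 8.5 60
python3 -m crank '[[[0,0,-1,0,0,0],[0,0,-2,0,0,0],[0,0,-2,0,0,0],[0,0,-3,0,0,0],[0,0,-3,0,0,0.07],[0,0,-3,0,0,0.07],[0,0,-2,0,0,0.08],[0,0,0,0,0,0]]]'
python3 to.py .64 -.02 .25 1.427
```

```text
time: 32.0
tool_pos: [0.4922, 0.3573, 0.0998]
tcp_rot: [0.121, -3.139, 0.005]
wrist_force: [0.1, -0.3, 0.2]
width: 0.991
grip_force: 0.0
time: 32.67
tool_pos: [0.495, 0.3597, 0.2674]
tcp_rot: [0.228, 3.125, 0.006]
wrist_force: [1.1, 0.7, 1.2]
width: 0.997
grip_force: 0.0
t32.7 pos [0.495 0.36  0.267] w 0.9970072271164001 F [1.094 0.691 1.159] q [ 0.589  0.119  1.708 -0.003  1.305 -0.836]
shift now-axes cm [-19.839 -35.471   1.763] target-axes cm [-19.794 -35.497   1.745] turn [ 0.004  0.008 -0.002]
```

```bash
python3 -m crank '[[[-1.5,-2.7,0,0,0,0],[-1.5,-2.7,0,0,0,0],[-1.5,-2.7,0,0,0,0],[-1.5,-2.7,0,0,0,0],[-1.5,-2.7,0,0,0,0],[-1.5,-2.7,0,0,0,0],[-1.5,-2.7,0,0,0,0],[-1.5,-2.7,0,0,0,0]]]'
python3 - <<'E'
from h import *
a=read_camera('top');cv2.imwrite('pics/top2.png',a)
# lid and scoop crops at 4x / 3x, plus tub
c=[(340,180,440,280,3.6),(95,235,200,345,3.6)]
H=[cv2.resize(a[y:Y,x:X],None,fx=s,fy=s,interpolation=cv2.INTER_CUBIC) for x,y,X,Y,s in c]
h=max(i.shape[0] for i in H);out=np.hstack([cv2.copyMakeBorder(i,0,h-i.shape[0],0,0,0) for i in H])
print(out.shape);cv2.imwrite('pics/c10.png',out)
# lid outline by code: bright, compared with earlier picture
g=cv2.cvtColor(a,cv2.COLOR_BGR2GRAY)
d=cv2.absdiff(a,cv2.imread('pics/top0.png')).max(2)
print("change in scoop area",(d[235:345,95:200]>40).sum(),"trough",(d[190:350,262:350]>40).sum())
E
python3 to.py .64 -.165 .25 1.427
```

```text
time: 33.33
tool_pos: [0.5802, 0.1254, 0.2601]
tcp_rot: [-0.222, -3.133, 0.006]
wrist_force: [-0.0, 0.3, 0.2]
width: 0.992
grip_force: 0.0
(396, 738, 3)
change in scoop area 3102 trough 1745
t33.4 pos [0.582 0.12  0.26 ] w 0.9961352656935026 F [ 1.616 -2.959  0.103] q [ 0.166  0.097  1.746 -0.008  1.299 -1.258]
shift now-axes cm [ -9.82  -27.384   1.248] target-axes cm [ -9.813 -27.396   1.012] turn [-0.008  0.002 -0.   ]
```

View pics/c10.png

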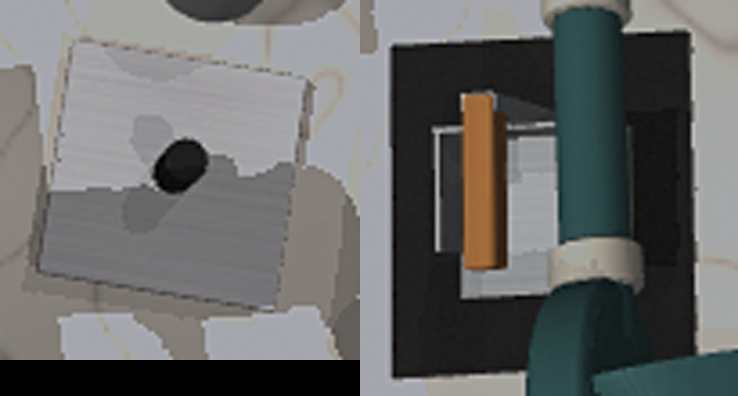

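Scoop lies upright on the mat; lid corners in crop: (70,40),(311,80),(275,309),(40,271). Fit the lid.

Run:
```python
from fit import *
np.set_printoptions(precision=4,suppress=True)
T="top";h=.073;f=lambda x,y:(340+x/3.6,180+y/3.6)
P=[((70,40),(h,h)),((311,80),(h,-h)),((275,309),(-h,-h)),((40,271),(-h,h))]
p,r=fit([(T,*f(*a),[*b,.02]) for a,b in P],[.63,-.165,-.1]);print("lid",p,r)
print("knob top expected at crop",(proj(T,[p[0],p[1],.07])[0]-[340,180])*3.6)
```

```text
lid [ 0.6387 -0.1652 -0.1396] [ 1.  -0.3 -0.7 -0.8  0.4  0.6 -0.6  0.4]
knob top expected at crop [187.4129 160.183 ]
```

```bash
python3 -m crank '[[[-1.2,-3.4,0,0,0,0],[-1.2,-3.4,0,0,0,0],[-1.2,-3.4,0,0,0,0],[-1.2,-3.4,0,0,0,0],[-1.2,-3.4,0,0,0,0],[-1.2,-3.4,0,0,0,0],[-1.2,-3.4,0,0,0,0],[-1.2,-3.4,0,0,0,0]]]'
python3 -m crank '[[[0,0,2.5,0,0,0],[0,0,2.5,0,0,0],[0,0,2.5,0,0,0],[0,0,2.5,0,0,0],[0,0,2.5,0,0,0],[0,0,0,0,0,0],[0,0,0,0,0,0]]]'
python3 to.py .6387 -.1652 .036 1.431
```

```text
time: 34.05
tool_pos: [0.6363, -0.1574, 0.261]
tcp_rot: [-0.222, -3.133, 0.005]
wrist_force: [0.9, -0.2, -0.7]
width: 0.993
grip_force: 0.0
time: 34.63
tool_pos: [0.6346, -0.1558, 0.1342]
tcp_rot: [-0.223, -3.128, 0.004]
wrist_force: [0.2, -0.4, -0.3]
width: 0.996
grip_force: 0.0
t34.6 pos [ 0.635 -0.156  0.134] w 0.995908694773161 F [ 0.187 -0.389 -0.279] q [-0.277  0.3    1.744 -0.004  1.103 -1.704]
shift now-axes cm [-0.588 -0.849  9.821] target-axes cm [-0.534 -0.877  9.822] turn [-0.003 -0.005 -0.002]
```

```bash
python3 -m crank '[[[-0.5,-0.87,0,0,0,0],[0,0,2.5,0,0,0],[0,0,2.5,0,0,0],[0,0,2.5,0,0,0],[0,0,1.5,0,0,0],[0,0,0.8,0,0,0],[0,0,0,0,0,0],[0,0,0,0,0,0]]]'
python3 to.py .6387 -.1652 .036 1.431
```

```text
time: 35.3
tool_pos: [0.6416, -0.1668, 0.0403]
tcp_rot: [0.224, 3.131, -0.006]
wrist_force: [0.3, -0.5, -0.4]
width: 0.993
grip_force: 0.0
t35.3 pos [ 0.642 -0.167  0.04 ] w 0.9926272689632698 F [ 0.31  -0.459 -0.386] q [-0.29   0.41   1.789 -0.004  0.94  -1.715]
shift now-axes cm [0.315 0.119 0.426] target-axes cm [0.314 0.118 0.427] turn [-0.004  0.003 -0.003]
```

```bash
python3 -m crank '[[[0.25,0.1,0.3,0,0,0],[0,0,0,0,0,0],[0,0,0,0,0,0]]]'
python3 -m crank '[[[0,0,0,0,0,0],[0,0,0,0,0,0],[0,0,0,0,0,0],[0,0,0,0,0,0],[0,0,0,0,0,0],[0,0,0,0,0,0],[0,0,0,0,0,0],[0,0,0,0,0,0]]]' 0 60
python3 to.py .6387 -.1652 .036 1.431
python3 -m crank '[[[0,0,-1,0,0,0],[0,0,-2,0,0,0],[0,0,-3,0,0,0],[0,0,-3,0,0,0],[0,0,-3,0,0,0],[0,0,-3,0,0,0],[0,0,-3,0,0,0],[0,0,-3,0,0,0]]]'
python3 -m crank '[[[0,0,0,0,0,0],[0,0,0,0,0,0]]]'
python3 to.py .534 -.377 .26 1.427
```

```text
time: 35.55
tool_pos: [0.6385, -0.1649, 0.0369]
tcp_rot: [0.224, 3.132, -0.006]
wrist_force: [-0.5, -0.1, 0.2]
width: 0.995
grip_force: 0.0
time: 36.22
tool_pos: [0.6382, -0.1649, 0.0358]
tcp_rot: [0.224, 3.133, -0.006]
wrist_force: [-0.2, 0.2, 1.5]
width: 0.291
grip_force: 59.3
t36.2 pos [ 0.638 -0.165  0.036] w 0.2912199406857336 F [-0.248  0.202  1.493] q [-0.289  0.41   1.798 -0.004  0.933 -1.714]
shift now-axes cm [-0.059 -0.027 -0.016] target-axes cm [-0.059 -0.027 -0.016] turn [-0.003  0.001 -0.003]
time: 36.88
tool_pos: [0.637, -0.1638, 0.2465]
tcp_rot: [-0.224, -3.132, 0.005]
wrist_force: [0.7, 0.2, -2.2]
width: 0.286
grip_force: 59.2
time: 37.05
tool_pos: [0.639, -0.1644, 0.2482]
tcp_rot: [0.224, 3.129, -0.007]
wrist_force: [0.2, -0.1, -3.1]
width: 0.287
grip_force: 59.3
t37.0 pos [ 0.639 -0.164  0.248] w 0.28722564701318876 F [ 0.177 -0.141 -3.104] q [-0.288  0.223  1.623 -0.004  1.29  -1.715]
shift now-axes cm [  7.366 -22.545  -1.114] target-axes cm [  7.349 -22.547  -1.177] turn [-0.004  0.005  0.001]
```

Run:
```python
from h import *
from scipy.optimize import minimize
np.set_printoptions(precision=4,suppress=True)
ims={"top":cv2.imread("pics/top2.png"),"scene":cv2.imread("pics/sc1.png")}
DT={n:cv2.GaussianBlur(np.minimum(cv2.distanceTransform(255-cv2.Canny(cv2.GaussianBlur(i,(3,3),0),40,100),cv2.DIST_L2,5),6).astype(np.float32),(3,3),0) for n,i in ims.items()}
def sq(h,z):
    t=np.linspace(-h,h,40);o=np.ones(40)
    return np.vstack([np.c_[t,h*o,z*o],np.c_[t,-h*o,z*o],np.c_[h*o,t,z*o],np.c_[-h*o,t,z*o]])
L=np.vstack([sq(.071,.13),sq(.065,.13)])
def cost(p,cams=("top","scene")):
    c,s=np.cos(p[2]),np.sin(p[2]);X=np.c_[p[0]+c*L[:,0]-s*L[:,1],p[1]+s*L[:,0]+c*L[:,1],L[:,2]];e=0
    for n in cams:
        q=proj(n,X).astype(np.float32);e+=cv2.remap(DT[n],q[:,:1],q[:,1:],cv2.INTER_LINEAR).mean()
    return e
for cams in(("top","scene"),("top",),("scene",)):
    b=min((minimize(cost,[.534+dx,-.377+dy,-.144+dw],args=(cams,),method="Nelder-Mead",options=dict(initial_simplex=np.array([.534+dx,-.377+dy,-.144+dw])+np.array([[0,0,0],[.006,0,0],[0,.006,0],[0,0,.05]]))) for dx in(-.004,.004) for dy in(-.004,.004) for dw in(-.03,.03)),key=lambda r:r.fun)
    print(cams,b.x,b.fun,cost([.534,-.377,-.144],cams))
```

```text
('top', 'scene') [ 0.5353 -0.3776 -0.142 ] 1.715592384338379 1.7993711
('top',) [ 0.5345 -0.3778 -0.1406] 0.8003884553909302 0.8301228Traceback (most recent call last):
  File "<stdin>", line 16, in <module>
  File "<stdin>", line 16, in <genexpr>
    res = _minimize_neldermead(fun, x0, args, callback, bounds=bounds,
                               **options)
    fsim[j] = func(sim[j])
              ~~~~^^^^^^^^
    fx = function(np.copy(x), *(wrapper_args + args))
  File "<stdin>", line 13, in cost
  File "h.py", line 9, in proj
    m=camera_model(n);q=(m["R"]@np.atleast_2d(P).T).T+m["t"];q=q@m["camera_matrix"].T
ValueError: time passes only in moves, steps and waits
```

```bash
python3 -m crank '[[[0.9,-2.82,0,0,0,0],[0.9,-2.82,0,0,0,0],[0.9,-2.82,0,0,0,0],[0.9,-2.82,0,0,0,0],[0.9,-2.82,0,0,0,0],[0.9,-2.82,0,0,0,0],[0.9,-2.82,0,0,0,0],[0.9,-2.82,0,0,0,0]]]'
python3 -m crank '[[[0,0,1.5,0,0,0],[0,0,1.5,0,0,0],[0,0,1.5,0,0,0],[0,0,1,0,0,0],[0,0,0,0,0,0],[0,0,0,0,0,0]]]'
python3 to.py .535 -.377 .172 1.429
```

```text
time: 37.72
tool_pos: [0.5321, -0.3771, 0.2426]
tcp_rot: [-0.224, -3.128, 0.0]
wrist_force: [-0.9, -0.1, -3.2]
width: 0.288
grip_force: 59.4
time: 38.22
tool_pos: [0.5332, -0.3762, 0.1887]
tcp_rot: [-0.224, -3.129, 0.001]
wrist_force: [-0.4, 0.0, -1.7]
width: 0.295
grip_force: 59.6
t38.2 pos [ 0.533 -0.376  0.189] w 0.29468729889765216 F [-0.373  0.003 -1.676] q [-0.651  0.252  1.698 -0.003  1.194 -2.078]
shift now-axes cm [-0.192 -0.056  1.669] target-axes cm [-0.185 -0.058  1.67 ] turn [-0.001 -0.004 -0.001]
```

Plug bottom is now ~22 mm above the rim. Correct and lower gently.

```bash
python3 -m crank '[[[-0.19,-0.06,0.6,0,0,0],[0,0,0.6,0,0,0],[0,0,0.5,0,0,0],[0,0,0,0,0,0],[0,0,0,0,0,0]]]'
python3 to.py .535 -.377 .155 1.429
```

```text
time: 38.63
tool_pos: [0.5362, -0.3779, 0.1739]
tcp_rot: [-0.224, -3.133, 0.005]
wrist_force: [-0.3, 0.7, -2.4]
width: 0.284
grip_force: 59.7
t38.6 pos [ 0.536 -0.378  0.174] w 0.28351647341067404 F [-0.264  0.671 -2.431] q [-0.65   0.267  1.708 -0.003  1.166 -2.077]
shift now-axes cm [0.126 0.083 1.894] target-axes cm [0.127 0.077 1.895] turn [-0.003 -0.001 -0.001]
```

```bash
python3 -m crank '[[[0,0,0.3,0,0,0],[0,0,0.3,0,0,0],[0,0,0.3,0,0,0],[0,0,0.3,0,0,0],[0,0,0.2,0,0,0],[0,0,0,0,0,0],[0,0,0,0,0,0]]]'
python3 to.py .535 -.377 .155 1.429
```

```text
time: 39.22
tool_pos: [0.5361, -0.3781, 0.16]
tcp_rot: [-0.224, -3.133, 0.005]
wrist_force: [-1.2, 0.4, -2.9]
width: 0.287
grip_force: 59.7
t39.2 pos [ 0.536 -0.378  0.16 ] w 0.2872487599190398 F [-1.191  0.433 -2.854] q [-0.651  0.279  1.72  -0.003  1.142 -2.077]
shift now-axes cm [0.127 0.097 0.497] target-axes cm [0.127 0.096 0.497] turn [-0.003 -0.001 -0.001]
```

```bash
python3 -m crank '[[[0.1,0.05,0.2,0,0,0],[0,0,0.2,0,0,0],[0,0,0.1,0,0,0],[0,0,0.1,0,0,0],[0,0,0,0,0,0],[0,0,0,0,0,0]]]'
python3 to.py .535 -.377 .155 1.429
```

```text
time: 39.72
tool_pos: [0.5354, -0.3776, 0.1542]
tcp_rot: [-0.224, -3.133, 0.005]
wrist_force: [0.7, 0.6, -2.2]
width: 0.285
grip_force: 59.8
t39.7 pos [ 0.535 -0.378  0.154] w 0.28546000765274054 F [ 0.742  0.636 -2.193] q [-0.651  0.281  1.728 -0.003  1.131 -2.077]
shift now-axes cm [ 0.047  0.056 -0.076] target-axes cm [ 0.046  0.056 -0.075] turn [-0.003 -0.    -0.001]
```

```bash
python3 -m crank '[[[0,0,0.1,0,0,0],[0,0,0.1,0,0,0],[0,0,0,0,0,0],[0,0,0,0,0,0]]]'
python3 -m crank '[[[0,0,0,0,0,0],[0,0,0,0,0,0],[0,0,0,0,0,0],[0,0,0,0,0,0],[0,0,0,0,0,0],[0,0,0,0,0,0]]]' 8.5
python3 -m crank '[[[0,0,-1,0,0,0],[0,0,-2,0,0,0],[0,0,-3,0,0,0],[0,0,-3,0,0,0],[0,0,-3,0,0,0],[0,0,0,0,0,0],[0,0,0,0,0,0]]]'
python3 to.py .4182 -.3603 .2 1.429
```

```text
time: 40.05
tool_pos: [0.5355, -0.3778, 0.1538]
tcp_rot: [0.224, 3.133, -0.006]
wrist_force: [-2.7, 1.6, 6.0]
width: 0.284
grip_force: 60.5
time: 40.55
tool_pos: [0.5354, -0.3776, 0.1521]
tcp_rot: [-0.224, -3.133, 0.005]
wrist_force: [0.0, 0.3, 0.2]
width: 0.994
grip_force: 0.0
time: 41.13
tool_pos: [0.537, -0.3784, 0.2768]
tcp_rot: [0.224, 3.128, -0.012]
wrist_force: [-0.2, 0.1, -0.9]
width: 0.999
grip_force: 0.0
t41.1 pos [ 0.537 -0.378  0.277] w 0.9987595821668749 F [-0.188  0.101 -0.924] q [-0.65   0.201  1.598 -0.003  1.335 -2.077]
shift now-axes cm [12.06   0.151  7.603] target-axes cm [12.013  0.111  7.679] turn [-0.007  0.006 -0.001]
```

Lid seated at its original height. Close the fingers, tilt slightly away from the lid, go above the button.

```bash
python3 -m crank '[[[1.5,0,0,0,0,0],[1.7,0.02,0,0,0,0],[1.7,0.02,0,0,-0.03,0],[1.7,0.02,0,0,-0.03,0],[1.7,0.02,0,0,-0.03,0],[1.7,0,0,0,-0.03,0],[1.5,0,0,0,-0.03,0],[0,0,0,0,0,0]]]' 0 30
python3 -m crank '[[[0,0,2,0,0,0],[0,0,2,0,0,0],[0,0,2,0,0,0],[0,0,2,0,0,0],[0,0,0,0,0,0],[0,0,0,0,0,0]]]'
python3 to.py .42 -.3625 .10 1.429 -.15
python3 -c "
from h import *
cv2.imwrite('pics/t3.png',read_camera('top'))"
```

```text
time: 41.8
tool_pos: [0.4181, -0.3585, 0.2652]
tcp_rot: [0.216, 2.988, -0.018]
wrist_force: [0.2, -0.2, 0.1]
width: -0.001
grip_force: 0.0
time: 42.3
tool_pos: [0.4332, -0.361, 0.1863]
tcp_rot: [0.213, 2.988, -0.017]
wrist_force: [0.9, -0.1, -0.2]
width: 0.002
grip_force: 0.0
t42.3 pos [ 0.433 -0.361  0.186] w 0.0020664891125796573 F [ 0.886 -0.145 -0.19 ] q [-0.793  0.01   1.984  0.102  1.034 -2.269]
shift now-axes cm [ 2.527 -0.333  8.354] target-axes cm [ 2.56  -0.338  8.344] turn [-0.001 -0.004 -0.001]
```

```bash
python3 -m crank '[[[1.25,-0.15,0,0,0,0],[1.25,-0.15,0,0,0,0],[0,0,2,0,0,0],[0,0,2,0,0,0],[0,0,2,0,0,0],[0,0,1.5,0,0,0],[0,0,0,0,0,0],[0,0,0,0,0,0]]]'
python3 to.py .42 -.3625 .08 1.429 -.15
```

```text
time: 43.02
tool_pos: [0.4187, -0.3632, 0.1105]
tcp_rot: [0.214, 2.985, -0.02]
wrist_force: [0.3, -0.2, 0.6]
width: 0.004
grip_force: 0.0
t43.0 pos [ 0.419 -0.363  0.111] w 0.003617961859271882 F [ 0.297 -0.228  0.643] q [-0.816  0.069  2.075  0.117  0.882 -2.313]
shift now-axes cm [0.337 0.1   3.038] target-axes cm [0.34  0.09  3.038] turn [-0.003 -0.001 -0.001]
```

```bash
python3 -m crank '[[[0.05,0,0.8,0,0,0],[0.05,0,0.8,0,0,0],[0,0,0.4,0,0,0],[0,0,0.2,0,0,0],[0,0,0,0,0,0],[0,0,0,0,0,0]]]'
python3 -m crank '[[[0.03,0,0.2,0,0,0],[0.03,0,0.2,0,0,0],[0,0,0,0,0,0],[0,0,0,0,0,0]]]'
python3 -m crank '[[[0.03,0,0.2,0,0,0],[0.03,0,0.2,0,0,0],[0,0,0,0,0,0],[0,0,0,0,0,0]]]'
python3 to.py .42 -.3625 .07 1.429 -.15
```

```text
time: 43.52
tool_pos: [0.4222, -0.3638, 0.0886]
tcp_rot: [0.213, 2.985, -0.021]
wrist_force: [-0.4, -0.2, -0.3]
width: 0.001
grip_force: 0.0
time: 43.85
tool_pos: [0.4221, -0.3637, 0.0844]
tcp_rot: [0.213, 2.985, -0.021]
wrist_force: [-0.6, -0.0, -0.4]
width: 0.0
grip_force: 0.0
time: 44.18
tool_pos: [0.4221, -0.3638, 0.0804]
tcp_rot: [0.213, 2.985, -0.021]
wrist_force: [0.1, -0.2, -0.2]
width: -0.001
grip_force: 0.0
t44.2 pos [ 0.422 -0.364  0.08 ] w -0.001059333864247476 F [ 0.095 -0.19  -0.182] q [-0.812  0.113  2.092  0.123  0.821 -2.319]
shift now-axes cm [0.378 0.103 0.992] target-axes cm [0.379 0.099 0.992] turn [-0.004 -0.    -0.001]
```

```bash
for i in 1; do python3 -m crank '[[[0.15,0,0.2,0,0,0],[0.03,0,0.2,0,0,0],[0,0,0,0,0,0],[0,0,0,0,0,0]]]'; done
python3 -m crank '[[[0.03,0,0.2,0,0,0],[0.03,0,0.2,0,0,0],[0,0,0,0,0,0],[0,0,0,0,0,0]]]'
python3 -m crank '[[[0.03,0,0.2,0,0,0],[0,0,0,0,0,0],[0,0,0,0,0,0]]]'
python3 -m crank '[[[0.03,0,0.2,0,0,0],[0,0,0,0,0,0],[0,0,0,0,0,0]]]'
```

```text
time: 44.52
tool_pos: [0.4215, -0.3641, 0.0767]
tcp_rot: [0.213, 2.984, -0.022]
wrist_force: [1.6, -1.1, 2.4]
width: -0.003
grip_force: 1.4
time: 44.85
tool_pos: [0.4214, -0.364, 0.0725]
tcp_rot: [0.213, 2.984, -0.022]
wrist_force: [1.2, -0.5, 5.5]
width: -0.002
grip_force: 2.3
time: 45.1
tool_pos: [0.4215, -0.3642, 0.0718]
tcp_rot: [0.213, 2.984, -0.022]
wrist_force: [-1.2, 1.8, 11.7]
width: 0.004
grip_force: 6.1
time: 45.35
tool_pos: [0.4216, -0.3643, 0.0714]
tcp_rot: [0.212, 2.983, -0.022]
wrist_force: [-5.8, 5.5, 23.9]
width: 0.001
grip_force: 11.8
```

Force climbed to ~5 N over about 8 mm then sharply to 24 N: bottomed. Retract.

```bash
python3 -m crank '[[[0,0,-0.5,0,0,0],[0,0,-1,0,0,0],[0,0,-2,0,0,0],[0,0,-3,0,0,0],[0,0,-3,0,0,0],[0,0,-3,0,0,0],[0,0,-3,0,0,0],[0,0,-3,0,0,0]]]'
python3 -m crank '[[[0,3,0,0,0,0],[0,3,0,0,0,0],[0,3,0,0,0,0],[0,3,0,0,0,0],[0,3,0,0,0,0],[0,3,0,0,0,0],[0,3,0,0,0,0],[0,3,0,0,0,0]]]'
python3 -m crank '[[[0,0,0,0,0,0],[0,0,0,0,0,0],[0,0,0,0,0,0]]]'
python3 - <<'E'
from h import *
T=read_camera('top');S=read_camera('scene');cv2.imwrite('pics/tf.png',T);cv2.imwrite('pics/sf.png',S)
A=cv2.imread('pics/top0.png');B=cv2.imread('pics/scene0.png')
for n,i,j,b in[("lid/tub/button top",T,A,(440,225,555,360)),("lid/tub scene",S,B,(70,255,200,385)),("screwdriver",T,A,(390,295,412,395)),("tin",T,A,(380,135,430,190)),("offcut",T,A,(200,305,258,375)),("scoop+mat",T,A,(100,240,190,342))]:
    d=cv2.absdiff(i,j).max(2)[b[1]:b[3],b[0]:b[2]];print(n,(d>40).sum(),"of",d.size)
print(read_state()["tool_pos"],read_state()["wrist_force"])
E
```

```text
time: 46.02
tool_pos: [0.3921, -0.3581, 0.2512]
tcp_rot: [0.214, 2.988, -0.018]
wrist_force: [0.2, 0.7, -0.9]
width: 0.0
grip_force: 0.0
time: 46.68
tool_pos: [0.4264, -0.1201, 0.2491]
tcp_rot: [0.214, 2.988, -0.021]
wrist_force: [2.3, 0.7, -0.5]
width: -0.002
grip_force: 0.0
time: 46.93
tool_pos: [0.4271, -0.1216, 0.2495]
tcp_rot: [0.212, 2.987, -0.022]
wrist_force: [0.4, 0.0, 0.1]
width: 0.001
grip_force: 0.0
lid/tub/button top 799 of 15525
lid/tub scene 936 of 16900
screwdriver 1623 of 2200
tin 0 of 2750
offcut 68 of 4060
scoop+mat 975 of 9180
[ 0.42737277 -0.12244866  0.24981903] [ 0.21168607 -1.07916486  0.91687003]
```

Run:
```python
import h; from h import *
from scipy.optimize import minimize
CM={n:camera_model(n) for n in("top","scene")};h.camera_model=lambda n:CM[n]
for f in("top2","tf"):
    a=cv2.imread(f"pics/{f}.png")[240:342,100:192];hs=cv2.cvtColor(a,cv2.COLOR_BGR2HSV)
    m=((hs[...,0]<20)&(hs[...,1]>120)&(hs[...,2]>80)).astype(np.uint8);ys,xs=np.nonzero(m);print(f,"handle",xs.mean()+100,ys.mean()+240,len(xs),xs.min()+100,xs.max()+100,ys.min()+240,ys.max()+240)
def go(fs,z,label):
    DT={n:cv2.GaussianBlur(np.minimum(cv2.distanceTransform(255-cv2.Canny(cv2.GaussianBlur(cv2.imread(f),(3,3),0),40,100),cv2.DIST_L2,5),6),(3,3),0) for n,f in fs.items()}
    t=np.linspace(-.073,.073,40);o=np.ones(40)*.073
    L=np.vstack([np.c_[t,o],np.c_[t,-o],np.c_[o,t],np.c_[-o,t]])
    def cost(p):
        c,s=np.cos(p[2]),np.sin(p[2]);X=np.c_[p[0]+c*L[:,0]-s*L[:,1],p[1]+s*L[:,0]+c*L[:,1],0*L[:,0]+p[3]]
        e=0
        for n in fs:
            q=proj(n,X).astype(np.float32);e+=cv2.remap(DT[n],q[:,:1],q[:,1:],cv2.INTER_LINEAR).mean()
        return e
    x0=np.array([.535,-.377,-.142,z]);r=minimize(cost,x0,method="Nelder-Mead",options=dict(initial_simplex=x0+np.vstack([0*x0,np.diag([.005,.005,.04,.006])])));print(label,r.x,r.fun)
go(dict(top="pics/top0.png",scene="pics/scene0.png"),.138,"start")
go(dict(top="pics/tf.png",scene="pics/sf.png"),.138,"now")
```

```text
top2 handle 127.71782178217822 285.9207920792079 404 123 132 261 309
tf handle 127.56443298969072 285.5670103092784 388 124 132 261 309
start [ 0.53590447 -0.37657004 -0.14004859  0.13704014] 2.802225112915039
now [ 0.53812104 -0.37805667 -0.13913462  0.13592241] 1.4195151329040527
```

```bash
python3 -c "
from workcell import *
print(finish_job())"
```

```text
the job is handed in; nothing more can be done
None
```

The job is done and handed in: all five balls are in the tub, the scoop is upright on its mat, and the lid is seated at its original height. The start button was pressed last, to a hard stop at 24 N; its return and the screwdriver (hidden by the arm) were not checked in the final picture.

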